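# Turn the crowned saddle block flat side down on its plate

### The job

The black saddle block for the slide tray lies on its rounded side, where it rocks at a touch. Turn it over by way of one of its ends: stand it upright on an end on any flat spot, let go of it there, then take it again another way and lay it flat side down on the steel mounting plate, midway between the plate's long sides and pushed square up against its end stop, and let go. Handle it gently: never drop it or let it topple over, and leave the other things where they are.

Things in the scene. Friction and masses are not known exactly. Their poses are not given: they have to be found in the camera images.
- block: Saddle block: solid black plastic, 0.27 to 0.45 kg, 60 mm wide (own x), 110 long (y), 42 high (z). Origin: middle of its flat side, the z = 0 face; z points to the rounded side. The long sides (x = +-30 mm) are plane from z = 0 to 30 mm; the ends (y = +-55 mm), both alike, are plane and square, so it stands on either. At the start it lies on its rounded side, flat side up, and rocks if touched, left or right of straight ahead.
- crown (a point): Middle of the block's rounded side, 42 mm from its flat side (block's own axes). That side is a cylinder arc of radius 43.5 mm about an axis along own y. The bed is flat and free near the straight-ahead line, 0.48 to 0.62 m from the robot, for standing the block on end.
- plate: The steel mounting plate, fixed to the bed: 100 mm (own x) by 190 mm (own y), 12 mm thick, origin mid underside. Across its +y end stands the end stop: a dark steel bar, 14 mm thick and 100 mm wide, that rises 30 mm above the plate (screw heads 3 mm more). The bar's inner face is at own y = +75 mm.
- stop (a point): Middle of the foot of the end stop's inner face, on the plate's upper surface (12 mm above the bed). Axes as the plate's: y points into the stop, along the plate's long sides. The settled block has its origin at about y = -55 mm, x = 0, z = 0 here.
- slide_box: white closed slide box, 88 x 103 x 32 mm, beyond the work area; origin in the middle of its underside; to be left alone.
- slide_box_b: grey closed slide box, 88 x 103 x 32 mm, at the left; origin in the middle of its underside; to be left alone.
- wrench: open-ended steel wrench, 160 mm long, lying crosswise straight ahead, near the robot; to be left alone.
- puck: round steel weight, 52 mm across and 34 mm high, with a stub on top, beyond the work area; origin in the middle of its underside; to be left alone.
- spacer: aluminium ring, 60 mm across, 20 mm high, beyond the work area; origin in the middle of its underside; to be left alone.
Mind the look-alikes: they are no part of the job. Leave any yellow look-alike of the block alone.

How it is judged:
By the outcome, as a careful person would: the job done as asked, in the order asked, and still so for the second after the job is handed in, with the robot touching nothing.
It also fails if it takes over 69 s, if anything falls off the work surface, if the arm or the gripper's body presses on something with over 40 N, if the wrist force passes 120 N, or if a joint passes its speed limit or range.

### The arm

A 6-joint arm with a two-finger parallel gripper is mounted at the origin on the work surface. World frame = base frame: x ahead of the robot, y to its left, z up, the work surface at z = 0. Lengths are in m, angles in rad, forces in N, time in s.
With the tool pointing down it reaches from about 0.325 to 0.9 m from the base axis. Payload 6.1 kg.
Tool frame: the origin (TCP) lies where the fingers leave the gripper's body, on its centre line; the fingertips stand 70 mm ahead of it and the grasp point (between the pads) lies 51 mm ahead of it; z points along the fingers, y is the direction in which the jaws open and shut (so a half turn about z gives the same grasp; the last joint's range is limited). The gripper opens to 87 mm and grips with 3 to 60 N. Pads are 19 mm wide; open, the fingers measure 117 mm over their backs; the gripper's body (75 mm by 190 mm) begins 51 mm behind the grasp point.
Start: joints at [1.019, 0.22, 1.526, -0, 1.395, -0.126], TCP at [0.258, 0.569, 0.292] pointing down, gripper open.
Joint ranges: [-2.98, 2.98], [-0.91, 2.08], [0.09, 2.57], [-1.24, 4.39], [0.2, 2.65], [-2.68, 2.68]. Speed limits (rad/s): [2.57, 2.57, 3.01, 3.14, 3.14, 3.14].

### API

Orientations are given as a 3x3 rotation matrix whose columns are the frame's x, y, z axes.
In Python, from workcell import sensors, vision, robot gives the robot as it stands. The module is installed in compiled form; this text tells all that it offers.
- The arm moves only by the tool move_arm, never from a script. Its argument "rows" is a list of rows, each an object of numbers: "grip": the finger opening in mm, from 0 to 87; "x", "y", "z": the shift along the tool's x, y, z as a fraction of full scale; "wx", "wy", "wz": the turn, a rotation vector about the tool's x, y, z as a fraction of full scale. In form: [{"grip": .., "x": .., "y": .., "z": .., "wx": .., "wy": .., "wz": ..}, ...]. A call has 1 to 5 rows; each row shifts and turns the pose as measured when the row begins, along the tool's axes as they then stand; what a row does not reach is not made up. Full scale, the value 1, is 25 mm for a shift and 8 degrees for a turn. A row lasts 1/10 s, in which the tool goes at most 50 mm and 8.59 degrees, less where a joint would pass 70% of its speed; a pose out of reach is approached as far as the arm can. A call with a number of a shift or a turn outside -1 to 1 is refused whole. A call with a gripper value outside its range is refused whole. The fingers move at their own pace and stop on an object; "squeeze" is the grip in N (left out, the last holds). Time passes only in rows, so rows that do not move let the fingers close. It gives the time, the measured TCP pose, the force and the opening at its end, in the units of the state.
- sensors.state(): the state, without advancing time (a new reading comes with each control period).
- vision.camera(name): name is "scene" or "top" or "wrist"; returns a dict with "pixels" (400x640x3 uint8, red, green, blue), "range_z" (400x640 float32, m along the optical axis (not along the pixel's ray), 0 where there is no reading), "fx", "fy", "cx", "cy" (pixels), "rvec" (rotation vector, rad) and "tvec" (3), from world to camera coordinates, as OpenCV has them. Camera axes: x right, y down, z forward; pixel columns grow to the right and rows downward; lengths in m; the calibration is good to about 2 mm. The wrist camera is an equidistant fisheye: a pixel r from the principal point sees the ray r / f radians off the axis. A picture is of the moment at which its call begins.
- robot.hand_in(): hands the job in, once; it reports no verdict.
The state is a dict: "clock": time; "q": joint angles; "dq": joint speeds; "tau": joint torques, N m; "eef_pos": TCP position; "tcp_rot": TCP orientation; "wrist_force": force on the tool from outside, world axes, zero at the start; "torque": the same for the moment, N m; "finger_gap": finger opening in m.
Only numpy, scipy, OpenCV 4.12 (cv2) and the standard library are available. Lean on these libraries where they do the work, as an engineer would, in place of code of your own. Each camera call takes 0.05 s, during which the arm holds its last target.

## Working session

There is one attempt and no reset: what is moved stays moved. The work goes in short steps, Python scripts to look and compute and a tool call to move; the robot and the scene stay as the last step left them, time stands still between calls to the robot, and variables do not carry over. Pictures are saved under pics/ and viewed, and the job is handed in when it is done.

Besides the shell and the picture viewer there is one more tool, called after "Call:" as name(argument=value, ...), one argument or row to a line, values as JSON. move_arm: Moves the arm, as the interface text tells. Its arguments: {"type":"object","properties":{"rows":{"type":"array","items":{"type":"object","properties":{"grip":{"type":"number"},"x":{"type":"number","minimum":-1,"maximum":1},"y":{"type":"number","minimum":-1,"maximum":1},"z":{"type":"number","minimum":-1,"maximum":1},"wx":{"type":"number","minimum":-1,"maximum":1},"wy":{"type":"number","minimum":-1,"maximum":1},"wz":{"type":"number","minimum":-1,"maximum":1}}}},"squeeze":{"type":"number"}},"required":["rows"]}

```bash
ls; mkdir -p pics
cat > h.py <<'E'
import numpy as np, cv2
from workcell import sensors, vision, robot
def cam(n,save=None):
    c=vision.camera(n); 
    c['R']=cv2.Rodrigues(np.array(c['rvec'],float))[0]; c['t']=np.array(c['tvec'],float).ravel()
    if save: cv2.imwrite('pics/'+save,c['pixels'][:,:,::-1])
    return c
def pts(c):
    v,u=np.mgrid[0:400,0:640]; z=c['range_z']
    P=np.stack([(u-c['cx'])/c['fx']*z,(v-c['cy'])/c['fy']*z,z],-1)
    W=(P-c['t'])@c['R']; W[z<=0]=np.nan
    return W
def ray(c,u,v,h):
    d=c['R'].T@np.array([(u-c['cx'])/c['fx'],(v-c['cy'])/c['fy'],1.]); o=-c['R'].T@c['t']
    return o+d*(h-o[2])/d[2]
E
python3 - <<'E'
from h import *
np.set_printoptions(precision=4,suppress=True)
s=sensors.state(); print(s)
for n in('top','scene','wrist'):
    c=cam(n,n+'0.png'); print(n,c['fx'],c['cx'],c['cy'],-c['R'].T@c['t'],c['R'])
E
```

```text
pics
{'clock': 0.0, 'q': array([ 1.0189,  0.2212,  1.5276, -0.    ,  1.3947, -0.1261]), 'dq': array([ 0.0004,  0.0006,  0.0002, -0.0004,  0.0006, -0.0018]), 'tau': array([ -0.0005, -49.4616, -38.738 ,   0.0699,   0.0574,  -0.0002]), 'eef_pos': array([0.2579, 0.5688, 0.2911]), 'tcp_rot': array([[-0.9107,  0.4131, -0.001 ],
       [ 0.4131,  0.9107, -0.0016],
       [ 0.0002, -0.0019, -1.    ]]), 'wrist_force': array([ 0.0604,  0.163 , -0.1086]), 'torque': array([ 0.0022,  0.0052, -0.0155]), 'finger_gap': 0.08703390825466195}
top 397.2226569694578 322.2099690109161 210.27104026398268 [0.525  0.0444 1.0831] [[-0.0077 -0.9998 -0.0155]
 [-0.999   0.0084 -0.0435]
 [ 0.0437  0.0152 -0.9989]]
scene 399.49492943952987 315.77410938939425 199.9256290081069 [1.2537 0.3493 1.0916] [[-0.3802  0.9248 -0.0117]
 [ 0.7536  0.3024 -0.5836]
 [-0.5362 -0.2307 -0.812 ]]
wrist 309.70691628693146 321.03114033721675 196.1175790389658 [0.1822 0.6027 0.3831] [[ 0.4121  0.9111 -0.0014]
 [ 0.8708 -0.3934  0.2949]
 [ 0.2681 -0.1228 -0.9555]]
```

View pics/top0.png

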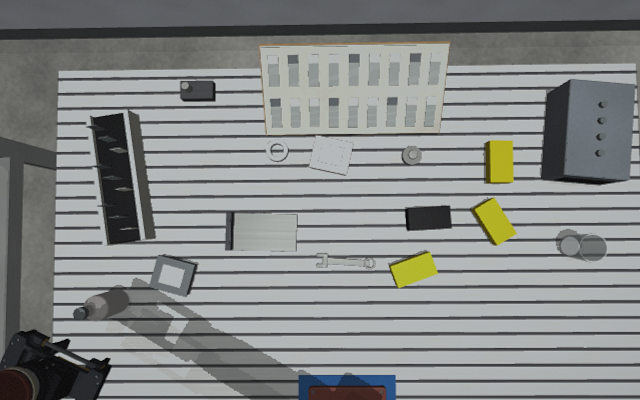

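View pics/scene0.png

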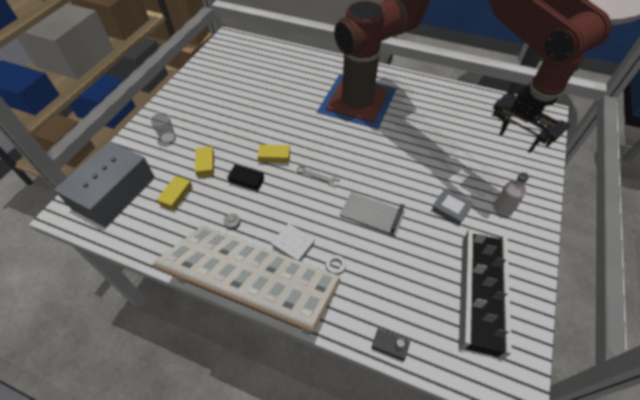

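The top view shows the black block at (428,218). Its look-alikes are yellow, at (500,162), (495,221) and (414,269). The plate is at (262,231), with its dark end stop at the left end, around x=229. The dark gadget at (197,90) has a knob and is too small. Next I'll take an enlarged crop and measure.

Run:
```python
from h import *
np.set_printoptions(precision=4,suppress=True)
c=cam('top'); im=c['pixels']; W=pts(c); np.save('W0.npy',W); cv2.imwrite('pics/t0raw.png',im[:,:,::-1])
a=cv2.resize(im[195:290,385:485],None,fx=4,fy=4,interpolation=cv2.INTER_CUBIC)
b=cv2.resize(im[195:290,215:315],None,fx=4,fy=4,interpolation=cv2.INTER_CUBIC)
cv2.imwrite('pics/crop0.png',np.hstack([a,b])[:,:,::-1])
# block mask: dark, depth-high
m=(im.max(2)<60).astype(np.uint8); roi=np.zeros_like(m); roi[195:240,395:460]=1; m*=roi
hi=m.astype(bool)&(W[...,2]>0.025)
P=W[hi]; print('n',hi.sum(),m.sum(),'z',np.percentile(P[:,2],[1,10,50,90,99]))
A=np.c_[P[:,:2],np.ones(len(P))]; co=np.linalg.lstsq(A,P[:,2],rcond=None)[0]; print('plane',co, 'resid',np.std(P[:,2]-A@co))
cs,_=cv2.findContours(hi.astype(np.uint8),0,2); k=max(cs,key=cv2.contourArea)
r=cv2.minAreaRect(k); print(r)
for u,v in cv2.boxPoints(r): print(u,v,ray(c,u,v,.042))
r2=cv2.minAreaRect(np.float32(P[:,:2])); print('metric rect',r2, P[:,:2].mean(0))
# plate
m=(np.abs(W[...,2]-.012)<.004)&(np.mgrid[0:400,0:640][1]>220)&(np.mgrid[0:400,0:640][1]<310)&(np.mgrid[0:400,0:640][0]>200)&(np.mgrid[0:400,0:640][0]<262)
n,l,st,ce=cv2.connectedComponentsWithStats(m.astype(np.uint8)); i=1+np.argmax(st[1:,4]); Q=W[l==i]
print('plate',cv2.minAreaRect(np.float32(Q[:,:2])),np.median(Q[:,2]))
m=(W[...,2]>.03)&(W[...,2]<.06); m[:,:215]=0;m[:,245:]=0;m[:200]=0;m[260:]=0
Q=W[m]; print('stop',len(Q),cv2.minAreaRect(np.float32(Q[:,:2])),np.median(Q[:,2]))
```

```text
n 927 962 z [0.0311 0.0404 0.0431 0.0458 0.0477]
plane [-0.007  -0.0164  0.0432] resid 0.0026048533056784646
((428.8271179199219, 217.6468505859375), (21.657230377197266, 43.49594497680664), 86.53176879882812)
406.4639 208.15372 [ 0.5742 -0.1602  0.042 ]
449.88016 205.52243 [ 0.5801 -0.2734  0.042 ]
451.19034 227.13998 [ 0.5237 -0.2755  0.042 ]
407.77408 229.77127 [ 0.5177 -0.1627  0.042 ]
metric rect ((0.5489622950553894, -0.21907557547092438), (0.05638149753212929, 0.11001232266426086), 3.0161948204040527) [ 0.5488 -0.2169]
plate ((0.514634907245636, 0.21628263592720032), (0.17057952284812927, 0.10008012503385544), 88.29475402832031) 0.012978136018562453
stop 245 ((0.516879141330719, 0.30747291445732117), (0.015658404678106308, 0.09801039099693298), 87.62495422363281) 0.04277830182602904
```

View pics/crop0.png

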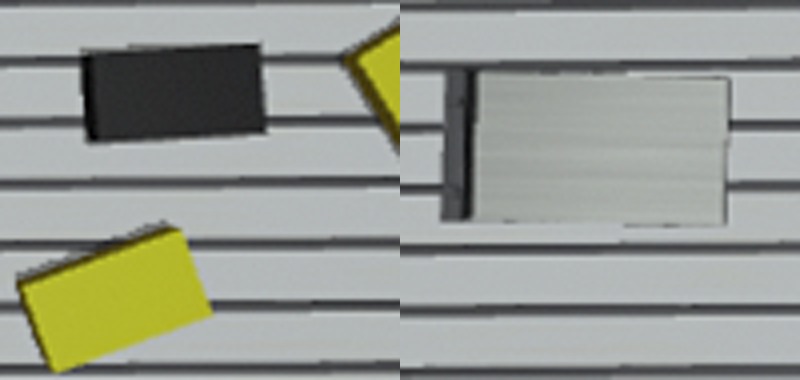

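The crop confirms the black block: flat side up, its left end visible, about 3° of yaw. The plate's stop is at its left end. My plan is to do every turn about world x, with the jaws along x across the 60 mm width. First I'll check obstacle heights and refine the edges.

```bash
cat >> h.py <<'E'
from scipy.spatial.transform import Rotation as Ro
R0=np.array([[0,1,0],[1,0,0],[0,0,-1.]])
def Rt(phi,yaw): return Ro.from_euler('z',yaw,degrees=True).as_matrix()@Ro.from_euler('x',phi,degrees=True).as_matrix()@R0
def tcp(g,phi,yaw): 
    R=Rt(phi,yaw); return np.array(g)-.051*R[:,2],R
def delta(p,R):
    s=sensors.state(); Rc=s['tcp_rot']; 
    d=Rc.T@(p-s['eef_pos'])/.025; w=np.degrees(Ro.from_matrix(Rc.T@R).as_rotvec())/8
    print('t',round(s['clock'],2),'tcp',s['eef_pos'].round(4),'F',s['wrist_force'].round(2),'gap',round(s['finger_gap']*1e3,1),'q',s['q'].round(2))
    gp=s['eef_pos']+.051*Rc[:,2]; print('grasp pt',gp.round(4),'zt',Rc[:,2].round(3),'yt',Rc[:,1].round(3))
    print('shift units (tool axes)',d.round(2),'rot units',w.round(2))
def plan(p,R,n):
    s=sensors.state(); Rc=s['tcp_rot']; pc=s['eef_pos']; w=Ro.from_matrix(Rc.T@R).as_rotvec()
    print('shift total mm',((p-pc)*1e3).round(1)); 
    r=np.degrees(w)/8/n; Rk=Rc
    for k in range(n):
        d=Rk.T@(p-pc)/n/.025
        print(k,'sh',d.round(2),'w',r.round(2)); Rk=Rk@Ro.from_rotvec(w/n).as_matrix()
E
python3 - <<'E'
from h import *
np.set_printoptions(precision=4,suppress=True)
W=np.load('W0.npy'); im=cv2.imread('pics/t0raw.png')[:,:,::-1].astype(int)
z=W[...,2].copy()
for y0 in np.arange(-.4,.7,.1):
    print(round(y0,1),[ (round(float(np.nanmax(z[(abs(W[...,1]-y0)<.05)&(abs(W[...,0]-x0)<.05)],initial=-1)),3)) for x0 in np.arange(.25,.8,.1)])
g=im.sum(2)
for v in (214,218,222): print(v,g[v,400:414],g[v,446:456])
for u in (414,430,445): print(u,g[202:212,u],g[224:234,u])
E
```

```text
-0.4 [0.008, 0.007, 0.048, 0.049, 0.05, 0.049]
-0.3 [0.009, 0.008, 0.007, 0.048, 0.008, 0.05]
-0.2 [0.008, 0.048, 0.049, 0.05, 0.027, 0.054]
-0.1 [0.008, 0.046, 0.049, 0.008, 0.008, 0.056]
-0.0 [0.009, 0.007, 0.013, 0.009, 0.038, 0.054]
0.1 [0.007, 0.009, 0.017, 0.018, 0.037, 0.055]
0.2 [0.007, 0.008, 0.019, 0.019, 0.009, 0.054]
0.3 [0.008, 0.008, 0.049, 0.051, 0.008, 0.008]
0.4 [0.007, 0.039, 0.037, 0.009, 0.009, 0.008]
0.5 [0.49, 0.039, 0.065, 0.099, 0.07, 0.065]
0.6 [0.469, 0.338, 0.067, 0.102, 0.1, 0.1]
214 [546 550 551 558 509 216  23  36  95 139 144 130 143 138] [129 118 122 104 323 558 560 553 549 549]
218 [552 551 552 556 520 327   6  38  90 142 137 141 137 138] [121 123 123 111 201 419 566 554 551 549]
222 [557 556 553 557 569 512  79  27  70 123 139 142 135 140] [120 129 122 108 146 370 572 559 555 555]
414 [544 551 550 559 534 341 117 131 132 132] [136 142 136 135 128 117 309 575 557 551]
430 [551 554 552 536 351 107 122 128 128 128] [131 124 133 132 116 294 558 558 552 549]
445 [550 550 561 519 128 111 121 123 123 124] [126 125 127 110 229 465 560 552 551 551]
```

Run:
```python
from h import *
np.set_printoptions(precision=4,suppress=True)
c=cam('top')
C=ray(c,429.3,217.6,.042); print(C)
print(ray(c,408,217.6,.042),ray(c,450.6,217.6,.042))
g=C.copy(); g[2]=.028
p,R=tcp(g,-35,3); pre=p-.15*R[:,2]; pre[2]+=.03
print(p,pre); delta(pre,R)
plan(pre,R,40)
```

```text
[ 0.549  -0.2192  0.042 ]
[ 0.5494 -0.1638  0.042 ] [ 0.5485 -0.2745  0.042 ]
[ 0.5475 -0.19    0.0698] [ 0.543  -0.1041  0.2226]
t 0.25 tcp [0.258  0.569  0.2917] F [0.89 0.15 0.01] gap 87.2 q [ 1.02  0.22  1.53 -0.    1.39 -0.13]
grasp pt [0.258  0.569  0.2407] zt [-0.    -0.001 -1.   ] yt [ 0.413  0.911 -0.001]
shift units (tool axes) [-21.5  -19.81   2.78] rot units [ 2.38 -3.92  7.57]
shift total mm [ 284.9 -673.1  -69.1]
0 sh [-0.54 -0.5   0.07] w [ 0.06 -0.1   0.19]
1 sh [-0.55 -0.48  0.08] w [ 0.06 -0.1   0.19]
2 sh [-0.56 -0.46  0.09] w [ 0.06 -0.1   0.19]
3 sh [-0.57 -0.45  0.1 ] w [ 0.06 -0.1   0.19]
4 sh [-0.58 -0.43  0.12] w [ 0.06 -0.1   0.19]
5 sh [-0.59 -0.42  0.13] w [ 0.06 -0.1   0.19]
6 sh [-0.6  -0.4   0.14] w [ 0.06 -0.1   0.19]
7 sh [-0.61 -0.38  0.15] w [ 0.06 -0.1   0.19]
8 sh [-0.62 -0.36  0.16] w [ 0.06 -0.1   0.19]
9 sh [-0.62 -0.35  0.17] w [ 0.06 -0.1   0.19]
10 sh [-0.63 -0.33  0.18] w [ 0.06 -0.1   0.19]
11 sh [-0.64 -0.31  0.2 ] w [ 0.06 -0.1   0.19]
12 sh [-0.64 -0.29  0.21] w [ 0.06 -0.1   0.19]
13 sh [-0.65 -0.27  0.22] w [ 0.06 -0.1   0.19]
14 sh [
[... 540 characters left out ...]
 0.34] w [ 0.06 -0.1   0.19]
26 sh [-0.64 -0.02  0.35] w [ 0.06 -0.1   0.19]
27 sh [-0.64  0.    0.36] w [ 0.06 -0.1   0.19]
28 sh [-0.63  0.02  0.37] w [ 0.06 -0.1   0.19]
29 sh [-0.63  0.04  0.38] w [ 0.06 -0.1   0.19]
30 sh [-0.62  0.06  0.38] w [ 0.06 -0.1   0.19]
31 sh [-0.62  0.08  0.39] w [ 0.06 -0.1   0.19]
32 sh [-0.61  0.1   0.4 ] w [ 0.06 -0.1   0.19]
33 sh [-0.6   0.12  0.41] w [ 0.06 -0.1   0.19]
34 sh [-0.59  0.14  0.41] w [ 0.06 -0.1   0.19]
35 sh [-0.58  0.16  0.42] w [ 0.06 -0.1   0.19]
36 sh [-0.57  0.18  0.43] w [ 0.06 -0.1   0.19]
37 sh [-0.56  0.2   0.43] w [ 0.06 -0.1   0.19]
38 sh [-0.55  0.21  0.44] w [ 0.06 -0.1   0.19]
39 sh [-0.54  0.23  0.45] w [ 0.06 -0.1   0.19]
```

Call:
move_arm(
  rows=[
    {"grip": 87, "x": -0.5, "y": -0.45},
    {"grip": 87, "x": -0.9, "y": -0.8},
    {"grip": 87, "x": -1, "y": -0.9},
    {"grip": 87, "x": -1, "y": -0.9},
    {"grip": 87, "x": -1, "y": -0.9},
  ],
)

```text
invalid input
```

Call:
move_arm(
  rows=[
    {"grip": 87, "x": -1, "y": -0.9},
    {"grip": 87, "x": -1, "y": -0.9},
    {"grip": 87, "x": -1, "y": -0.9},
    {"grip": 87, "x": -1, "y": -0.9},
    {"grip": 87, "x": -1, "y": -0.9},
  ],
)

```text
invalid input
```

Call:
move_arm(
  rows=[
    {"grip": 87, "x": -0.5, "y": -0.45, "z": 0, "wx": 0, "wy": 0, "wz": 0},
    {"grip": 87, "x": -0.9, "y": -0.8, "z": 0, "wx": 0, "wy": 0, "wz": 0},
    {"grip": 87, "x": -1, "y": -0.9, "z": 0, "wx": 0, "wy": 0, "wz": 0},
    {"grip": 87, "x": -1, "y": -0.9, "z": 0, "wx": 0, "wy": 0, "wz": 0},
    {"grip": 87, "x": -1, "y": -0.9, "z": 0, "wx": 0, "wy": 0, "wz": 0},
  ],
)

```text
clock: 0.75
eef_pos: [0.3169, 0.4324, 0.2903]
tcp_rot: [[-0.913, 0.407, -0.002], [0.407, 0.913, -0.001], [0.001, -0.001, -1.0]]
wrist_force: [-0.1, 0.5, -0.1]
finger_gap: 0.087
```

```bash
cat > plan1.py <<'E'
from h import *
np.set_printoptions(precision=4,suppress=True)
g=[.549,-.2192,.028]; p,R=tcp(g,-35,3); pre=p-.15*R[:,2]; pre[2]+=.03
delta(pre,R); plan(pre,R,25)
E
python3 plan1.py
```

```text
t 0.75 tcp [0.3169 0.4324 0.2903] F [-0.06  0.54 -0.1 ] gap 87.0 q [ 0.79  0.01  1.76  0.    1.37 -0.36]
grasp pt [0.3168 0.4323 0.2393] zt [-0.002 -0.001 -1.   ] yt [ 0.407  0.913 -0.001]
shift units (tool axes) [-17.   -15.91   2.71] rot units [ 2.39 -3.92  7.62]
shift total mm [ 226.1 -536.4  -67.6]
0 sh [-0.68 -0.64  0.11] w [ 0.1  -0.16  0.3 ]
1 sh [-0.7  -0.61  0.13] w [ 0.1  -0.16  0.3 ]
2 sh [-0.73 -0.57  0.16] w [ 0.1  -0.16  0.3 ]
3 sh [-0.75 -0.54  0.18] w [ 0.1  -0.16  0.3 ]
4 sh [-0.76 -0.5   0.2 ] w [ 0.1  -0.16  0.3 ]
5 sh [-0.78 -0.47  0.23] w [ 0.1  -0.16  0.3 ]
6 sh [-0.79 -0.43  0.25] w [ 0.1  -0.16  0.3 ]
7 sh [-0.81 -0.4   0.27] w [ 0.1  -0.16  0.3 ]
8 sh [-0.82 -0.36  0.29] w [ 0.1  -0.16  0.3 ]
9 sh [-0.82 -0.32  0.32] w [ 0.1  -0.16  0.3 ]
10 sh [-0.83 -0.28  0.34] w [ 0.1  -0.16  0.3 ]
11 sh [-0.83 -0.24  0.36] w [ 0.1  -0.16  0.3 ]
12 sh [-0.83 -0.2   0.38] w [ 0.1  -0.16  0.3 ]
13 sh [-0.83 -0.16  0.4 ] w [ 0.1  -0.16  0.3 ]
14 sh [-0.83 -0.12  0.42] w [ 0.1  -0.16  0.3 ]
15 sh [-0.82 -0.08  0.44] w [ 0.1  -0.16  0.3 ]
16 sh [-0.82 -0.03  0.46] w [ 0.1  -0.16  0.3 ]
17 sh [-0.81  0.01  0.48] w [ 0.1  -0.16  0.3 ]
18 sh [-0.79  0.05  0.5 ] w [ 0.1  -0.16  0.3 ]
19 sh [-0.78  0.09  0.51] w [ 0.1  -0.16  0.3 ]
20 sh [-0.76  0.13  0.53] w [ 0.1  -0.16  0.3 ]
21 sh [-0.75  0.17  0.54] w [ 0.1  -0.16  0.3 ]
22 sh [-0.73  0.2   0.56] w [ 0.1  -0.16  0.3 ]
23 sh [-0.7   0.24  0.57] w [ 0.1  -0.16  0.3 ]
24 sh [-0.68  0.28  0.58] w [ 0.1  -0.16  0.3 ]
```

Call:
move_arm(
  rows=[
    {"grip": 87, "x": -0.7, "y": -0.6, "z": 0.1, "wx": 0.1, "wy": -0.16, "wz": 0.3},
    {"grip": 87, "x": -0.7, "y": -0.6, "z": 0.1, "wx": 0.1, "wy": -0.16, "wz": 0.3},
    {"grip": 87, "x": -0.75, "y": -0.55, "z": 0.15, "wx": 0.1, "wy": -0.16, "wz": 0.3},
    {"grip": 87, "x": -0.75, "y": -0.55, "z": 0.2, "wx": 0.1, "wy": -0.16, "wz": 0.3},
    {"grip": 87, "x": -0.75, "y": -0.5, "z": 0.2, "wx": 0.1, "wy": -0.16, "wz": 0.3},
  ],
)

```text
clock: 1.25
eef_pos: [0.3657, 0.3197, 0.2778]
tcp_rot: [[-0.793, 0.606, 0.064], [0.596, 0.793, -0.124], [-0.126, -0.06, -0.99]]
wrist_force: [0.3, -0.1, 0.7]
finger_gap: 0.0872
```

Call:
move_arm(
  rows=[
    {"grip": 87, "x": -0.8, "y": -0.45, "z": 0.2, "wx": 0.1, "wy": -0.16, "wz": 0.3},
    {"grip": 87, "x": -0.8, "y": -0.45, "z": 0.25, "wx": 0.1, "wy": -0.16, "wz": 0.3},
    {"grip": 87, "x": -0.8, "y": -0.4, "z": 0.25, "wx": 0.1, "wy": -0.16, "wz": 0.3},
    {"grip": 87, "x": -0.8, "y": -0.35, "z": 0.3, "wx": 0.1, "wy": -0.16, "wz": 0.3},
    {"grip": 87, "x": -0.8, "y": -0.3, "z": 0.3, "wx": 0.1, "wy": -0.16, "wz": 0.3},
  ],
)

```text
clock: 1.75
eef_pos: [0.4103, 0.2081, 0.2668]
tcp_rot: [[-0.625, 0.774, 0.099], [0.736, 0.627, -0.257], [-0.261, -0.088, -0.961]]
wrist_force: [-0.4, 0.1, -0.3]
finger_gap: 0.0873
```

Call:
move_arm(
  rows=[
    {"grip": 87, "x": -0.8, "y": -0.3, "z": 0.35, "wx": 0.1, "wy": -0.16, "wz": 0.3},
    {"grip": 87, "x": -0.8, "y": -0.25, "z": 0.35, "wx": 0.1, "wy": -0.16, "wz": 0.3},
    {"grip": 87, "x": -0.8, "y": -0.2, "z": 0.4, "wx": 0.1, "wy": -0.16, "wz": 0.3},
    {"grip": 87, "x": -0.8, "y": -0.15, "z": 0.4, "wx": 0.1, "wy": -0.16, "wz": 0.3},
    {"grip": 87, "x": -0.8, "y": -0.1, "z": 0.4, "wx": 0.1, "wy": -0.16, "wz": 0.3},
  ],
)

```text
clock: 2.25
eef_pos: [0.4511, 0.0979, 0.2553]
tcp_rot: [[-0.421, 0.901, 0.102], [0.817, 0.426, -0.389], [-0.394, -0.08, -0.915]]
wrist_force: [0.5, 0.9, 0.2]
finger_gap: 0.0873
```

```bash
sed -i 's/R,25/R,10/' plan1.py; python3 plan1.py
```

```text
t 2.25 tcp [0.4511 0.0979 0.2553] F [0.46 0.9  0.23] gap 87.3 q [ 0.28 -0.1   1.98 -0.43  1.3  -0.05]
grasp pt [0.4564 0.078  0.2086] zt [ 0.102 -0.389 -0.915] yt [ 0.901  0.426 -0.08 ]
shift units (tool axes) [-7.63 -0.02  4.72] rot units [ 0.86 -1.33  2.71]
shift total mm [  91.8 -201.9  -32.6]
0 sh [-0.76 -0.    0.47] w [ 0.09 -0.13  0.27]
1 sh [-0.75  0.03  0.49] w [ 0.09 -0.13  0.27]
2 sh [-0.74  0.07  0.5 ] w [ 0.09 -0.13  0.27]
3 sh [-0.73  0.1   0.51] w [ 0.09 -0.13  0.27]
4 sh [-0.72  0.13  0.52] w [ 0.09 -0.13  0.27]
5 sh [-0.7   0.17  0.53] w [ 0.09 -0.13  0.27]
6 sh [-0.68  0.2   0.55] w [ 0.09 -0.13  0.27]
7 sh [-0.66  0.23  0.56] w [ 0.09 -0.13  0.27]
8 sh [-0.65  0.26  0.56] w [ 0.09 -0.13  0.27]
9 sh [-0.62  0.29  0.57] w [ 0.09 -0.13  0.27]
```

Call:
move_arm(
  rows=[
    {"grip": 87, "x": -0.75, "y": 0, "z": 0.5, "wx": 0.09, "wy": -0.13, "wz": 0.28},
    {"grip": 87, "x": -0.75, "y": 0.05, "z": 0.5, "wx": 0.09, "wy": -0.13, "wz": 0.28},
    {"grip": 87, "x": -0.75, "y": 0.05, "z": 0.5, "wx": 0.09, "wy": -0.13, "wz": 0.28},
    {"grip": 87, "x": -0.75, "y": 0.1, "z": 0.5, "wx": 0.09, "wy": -0.13, "wz": 0.28},
    {"grip": 87, "x": -0.7, "y": 0.15, "z": 0.5, "wx": 0.09, "wy": -0.13, "wz": 0.28},
  ],
)

```text
clock: 2.75
eef_pos: [0.4988, -0.0069, 0.2384]
tcp_rot: [[-0.211, 0.975, 0.073], [0.842, 0.22, -0.492], [-0.496, -0.042, -0.868]]
wrist_force: [-0.2, 0.0, 0.2]
finger_gap: 0.0874
```

Call:
move_arm(
  rows=[
    {"grip": 87, "x": -0.7, "y": 0.15, "z": 0.5, "wx": 0.09, "wy": -0.13, "wz": 0.28},
    {"grip": 87, "x": -0.7, "y": 0.2, "z": 0.55, "wx": 0.09, "wy": -0.13, "wz": 0.28},
    {"grip": 87, "x": -0.65, "y": 0.25, "z": 0.55, "wx": 0.09, "wy": -0.13, "wz": 0.28},
    {"grip": 87, "x": -0.65, "y": 0.25, "z": 0.55, "wx": 0.09, "wy": -0.13, "wz": 0.28},
    {"grip": 87, "x": -0.6, "y": 0.3, "z": 0.55, "wx": 0.09, "wy": -0.13, "wz": 0.28},
  ],
)

```text
clock: 3.25
eef_pos: [0.5441, -0.1116, 0.2235]
tcp_rot: [[0.004, 1.0, 0.02], [0.814, 0.008, -0.58], [-0.581, 0.019, -0.814]]
wrist_force: [0.7, -0.2, 0.1]
finger_gap: 0.0869
```

```bash
sed -i 's/R,10/R,3/' plan1.py; python3 plan1.py
python3 - <<'E'
from h import *
cam('wrist','w1.png')
E
```

```text
t 3.25 tcp [ 0.5441 -0.1116  0.2235] F [ 0.73 -0.17  0.12] gap 86.9 q [-0.06  0.14  1.86 -0.68  1.18  0.22]
grasp pt [ 0.5451 -0.1412  0.182 ] zt [ 0.02  -0.58  -0.814] yt [1.    0.008 0.019]
shift units (tool axes) [ 0.27 -0.04 -0.15] rot units [-0.07  0.06 -0.34]
shift total mm [-1.1  7.5 -0.8]
0 sh [ 0.09 -0.01 -0.05] w [-0.02  0.02 -0.11]
1 sh [ 0.09 -0.01 -0.05] w [-0.02  0.02 -0.11]
2 sh [ 0.09 -0.01 -0.05] w [-0.02  0.02 -0.11]
```

View pics/w1.png

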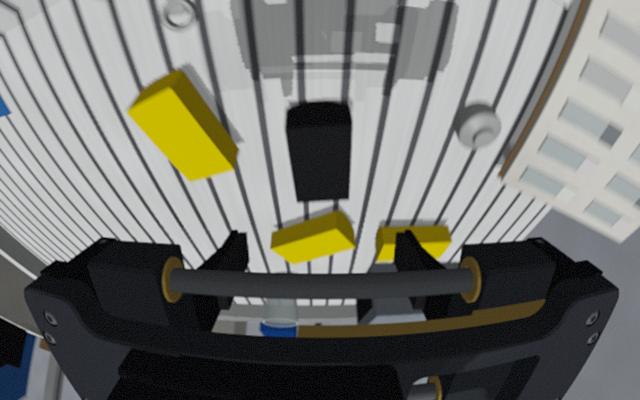

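The wrist view shows the black block at (319,150), centred between the fingers (240 and 405), and the yellow ones clear of the path. I'll correct the pose and approach.

Call:
move_arm(
  rows=[
    {"grip": 87, "x": 0.13, "y": 0, "z": -0.07, "wx": -0.03, "wy": 0.03, "wz": -0.17},
    {"grip": 87, "x": 0.13, "y": 0, "z": -0.07, "wx": -0.03, "wy": 0.03, "wz": -0.17},
  ],
)

```text
clock: 3.5
eef_pos: [0.5446, -0.1066, 0.2212]
tcp_rot: [[-0.042, 0.999, 0.026], [0.817, 0.049, -0.575], [-0.575, -0.003, -0.818]]
wrist_force: [-0.4, 0.1, -0.0]
finger_gap: 0.0866
```

```bash
sed 's/p-.15\*R\[:,2\]; pre\[2\]+=.03/p-.045*R[:,2]/;s/R,3/R,8/' plan1.py > plan2.py; python3 plan2.py
```

```text
t 3.5 tcp [ 0.5446 -0.1066  0.2212] F [-0.37  0.14 -0.03] gap 86.6 q [-0.05  0.14  1.86 -0.67  1.17  0.18]
grasp pt [ 0.5459 -0.1359  0.1795] zt [ 0.026 -0.575 -0.818] yt [ 0.999  0.049 -0.003]
shift units (tool axes) [ 0.75 -0.04  5.07] rot units [-0.03  0.02 -0.01]
shift total mm [   1.5  -57.6 -114.6]
0 sh [ 0.09 -0.    0.63] w [-0.  0. -0.]
1 sh [ 0.09 -0.01  0.63] w [-0.  0. -0.]
2 sh [ 0.09 -0.01  0.63] w [-0.  0. -0.]
3 sh [ 0.09 -0.01  0.63] w [-0.  0. -0.]
4 sh [ 0.09 -0.01  0.63] w [-0.  0. -0.]
5 sh [ 0.09 -0.01  0.63] w [-0.  0. -0.]
6 sh [ 0.09 -0.01  0.63] w [-0.  0. -0.]
7 sh [ 0.09 -0.01  0.63] w [-0.  0. -0.]
```

Call:
move_arm(
  rows=[
    {"grip": 87, "x": 0.1, "y": 0, "z": 0.6, "wx": 0, "wy": 0, "wz": 0},
    {"grip": 87, "x": 0.1, "y": 0, "z": 0.8, "wx": 0, "wy": 0, "wz": 0},
    {"grip": 87, "x": 0.15, "y": 0, "z": 0.9, "wx": 0, "wy": 0, "wz": 0},
    {"grip": 87, "x": 0.2, "y": 0, "z": 0.9, "wx": 0, "wy": 0, "wz": 0},
    {"grip": 87, "x": 0.15, "y": 0, "z": 0.7, "wx": 0, "wy": 0, "wz": 0},
  ],
)

```text
clock: 4.0
eef_pos: [0.5482, -0.1452, 0.1293]
tcp_rot: [[-0.045, 0.998, 0.037], [0.817, 0.058, -0.573], [-0.574, 0.005, -0.819]]
wrist_force: [-0.2, -0.8, 0.1]
finger_gap: 0.0869
```

```bash
sed -i 's/-.045\*/-0*/;s/R,8/R,6/' plan2.py; python3 plan2.py
python3 - <<'E'
from h import *
cam('wrist','w2.png')
E
```

```text
t 4.0 tcp [ 0.5482 -0.1452  0.1293] F [-0.18 -0.81  0.1 ] gap 86.9 q [-0.13  0.27  1.9  -0.74  0.98  0.25]
grasp pt [ 0.5501 -0.1744  0.0876] zt [ 0.037 -0.573 -0.819] yt [0.998 0.058 0.005]
shift units (tool axes) [-0.1  -0.14  2.98] rot units [0.05 0.01 0.02]
shift total mm [ -0.7 -44.8 -59.5]
0 sh [-0.02 -0.02  0.5 ] w [0.01 0.   0.  ]
1 sh [-0.02 -0.02  0.5 ] w [0.01 0.   0.  ]
2 sh [-0.02 -0.02  0.5 ] w [0.01 0.   0.  ]
3 sh [-0.02 -0.02  0.5 ] w [0.01 0.   0.  ]
4 sh [-0.02 -0.02  0.5 ] w [0.01 0.   0.  ]
5 sh [-0.02 -0.02  0.5 ] w [0.01 0.   0.  ]
```

View pics/w2.png

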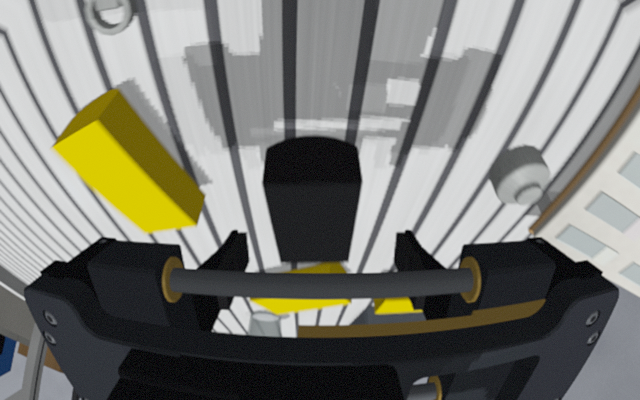

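Call:
move_arm(
  rows=[
    {"grip": 87, "x": -0.02, "y": -0.06, "z": 0.5, "wx": 0.01, "wy": 0, "wz": 0},
    {"grip": 87, "x": -0.02, "y": -0.06, "z": 0.5, "wx": 0.01, "wy": 0, "wz": 0},
    {"grip": 87, "x": -0.02, "y": -0.06, "z": 0.5, "wx": 0.01, "wy": 0, "wz": 0},
    {"grip": 87, "x": 0, "y": 0, "z": 0.5, "wx": 0.01, "wy": 0, "wz": 0},
    {"grip": 87, "x": 0, "y": 0, "z": 0.4, "wx": 0, "wy": 0, "wz": 0},
  ],
)

```text
clock: 4.55
eef_pos: [0.5441, -0.1826, 0.0754]
tcp_rot: [[-0.048, 0.998, 0.03], [0.818, 0.057, -0.573], [-0.573, -0.003, -0.819]]
wrist_force: [0.4, 1.2, 0.4]
finger_gap: 0.0868
```

```bash
python3 plan2.py
python3 - <<'E'
from h import *
cam('wrist','w3.png');cam('scene','s3.png')
E
```

```text
t 4.55 tcp [ 0.5441 -0.1826  0.0754] F [0.41 1.25 0.4 ] gap 86.8 q [-0.2   0.37  1.91 -0.81  0.88  0.28]
grasp pt [ 0.5456 -0.2118  0.0336] zt [ 0.03  -0.573 -0.819] yt [ 0.998  0.057 -0.003]
shift units (tool axes) [-0.12  0.12  0.36] rot units [ 0.   -0.    0.04]
shift total mm [ 3.4 -7.3 -5.6]
0 sh [-0.02  0.02  0.06] w [ 0.   -0.    0.01]
1 sh [-0.02  0.02  0.06] w [ 0.   -0.    0.01]
2 sh [-0.02  0.02  0.06] w [ 0.   -0.    0.01]
3 sh [-0.02  0.02  0.06] w [ 0.   -0.    0.01]
4 sh [-0.02  0.02  0.06] w [ 0.   -0.    0.01]
5 sh [-0.02  0.02  0.06] w [ 0.   -0.    0.01]
```

View pics/w3.png

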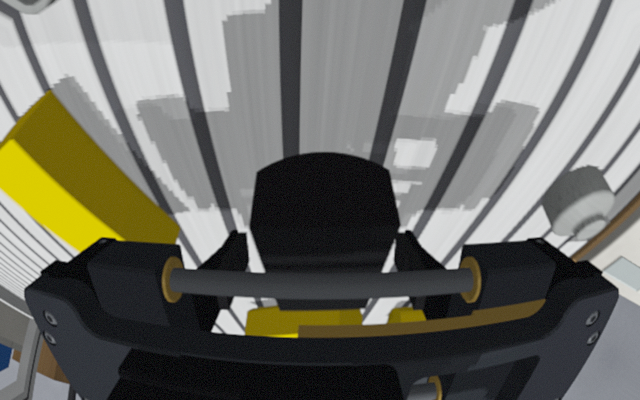

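Call:
move_arm(
  rows=[
    {"grip": 87, "x": -0.05, "y": 0.03, "z": 0.12, "wx": 0, "wy": 0, "wz": 0.02},
    {"grip": 87, "x": -0.05, "y": 0.03, "z": 0.12, "wx": 0, "wy": 0, "wz": 0.02},
    {"grip": 87, "x": 0, "y": 0.02, "z": 0.1, "wx": 0, "wy": 0, "wz": 0},
    {"grip": 75, "x": 0, "y": 0, "z": 0, "wx": 0, "wy": 0, "wz": 0},
  ],
  squeeze=6,
)

```text
clock: 5.05
eef_pos: [0.5469, -0.1901, 0.0699]
tcp_rot: [[-0.041, 0.999, 0.03], [0.818, 0.051, -0.573], [-0.573, 0.001, -0.819]]
wrist_force: [0.2, 1.3, 0.1]
finger_gap: 0.0842
```

```bash
python3 plan2.py
python3 - <<'E'
from h import *
cam('wrist','w4.png');c=cam('scene','s4.png')
im=c['pixels'][130:230,200:330]; cv2.imwrite('pics/s4c.png',cv2.resize(im,None,fx=5,fy=5,interpolation=2)[:,:,::-1])
E
```

```text
t 5.05 tcp [ 0.5469 -0.1901  0.0699] F [0.21 1.33 0.13] gap 84.2 q [-0.21  0.39  1.9  -0.82  0.86  0.29]
grasp pt [ 0.5485 -0.2193  0.0281] zt [ 0.03  -0.573 -0.819] yt [0.999 0.051 0.001]
shift units (tool axes) [0.01 0.02 0.  ] rot units [ 0.   -0.   -0.01]
shift total mm [ 0.5  0.1 -0.2]
0 sh [0. 0. 0.] w [ 0. -0. -0.]
1 sh [0. 0. 0.] w [ 0. -0. -0.]
2 sh [0. 0. 0.] w [ 0. -0. -0.]
3 sh [0. 0. 0.] w [ 0. -0. -0.]
4 sh [0. 0. 0.] w [ 0. -0. -0.]
5 sh [0. 0. 0.] w [ 0. -0. -0.]
```

View pics/w4.png

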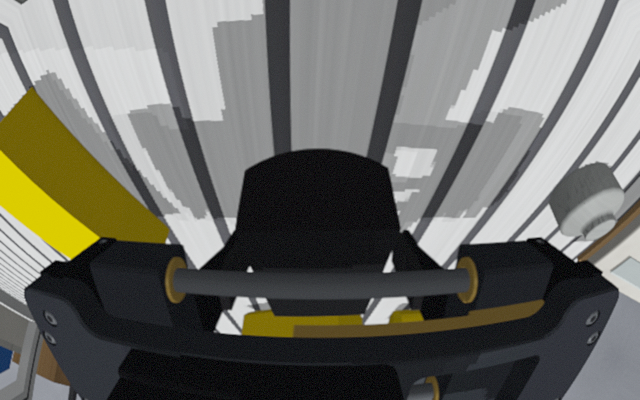

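View pics/s4c.png

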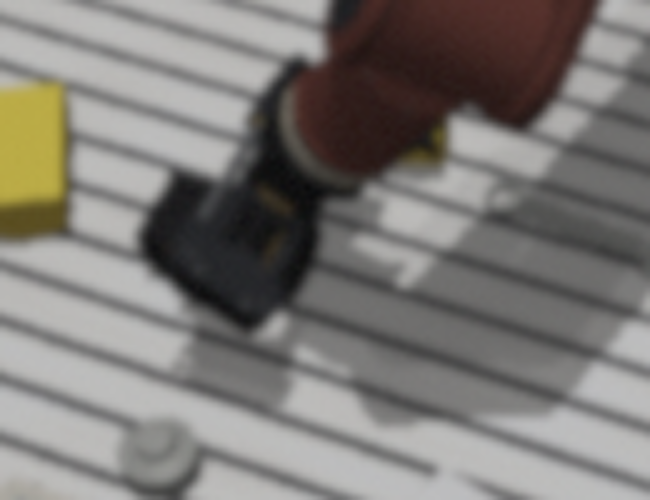

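The block is centred between the fingers at (318,200), so I'll close softly, then firm up.

Call:
move_arm(
  rows=[
    {"grip": 64, "x": 0, "y": 0, "z": 0, "wx": 0, "wy": 0, "wz": 0},
    {"grip": 61, "x": 0, "y": 0, "z": 0, "wx": 0, "wy": 0, "wz": 0},
    {"grip": 59, "x": 0, "y": 0, "z": 0, "wx": 0, "wy": 0, "wz": 0},
    {"grip": 56, "x": 0, "y": 0, "z": 0, "wx": 0, "wy": 0, "wz": 0},
    {"grip": 52, "x": 0, "y": 0, "z": 0, "wx": 0, "wy": 0, "wz": 0},
  ],
  squeeze=6,
)

```text
clock: 5.65
eef_pos: [0.5462, -0.1898, 0.0705]
tcp_rot: [[-0.042, 0.999, 0.029], [0.818, 0.051, -0.573], [-0.574, -0.0, -0.819]]
wrist_force: [-0.4, -0.4, 0.3]
finger_gap: 0.0599
```

Call:
move_arm(
  rows=[
    {"grip": 50, "x": 0, "y": 0, "z": 0, "wx": 0, "wy": 0, "wz": 0},
    {"grip": 50, "x": 0, "y": 0, "z": 0, "wx": 0, "wy": 0, "wz": 0},
    {"grip": 50, "x": 0, "y": 0, "z": 0, "wx": 0, "wy": 0, "wz": 0},
  ],
  squeeze=45,
)

```text
clock: 5.95
eef_pos: [0.5462, -0.1898, 0.0705]
tcp_rot: [[-0.042, 0.999, 0.029], [0.818, 0.051, -0.573], [-0.574, -0.0, -0.819]]
wrist_force: [-1.1, 0.5, 0.3]
finger_gap: 0.0598
```

Call:
move_arm(
  rows=[
    {"grip": 50, "x": -0.12, "y": 0, "z": -0.16, "wx": 0, "wy": 0, "wz": 0},
    {"grip": 50, "x": -0.29, "y": 0, "z": -0.41, "wx": 0, "wy": 0, "wz": 0},
    {"grip": 50, "x": -0.46, "y": 0, "z": -0.66, "wx": 0, "wy": 0, "wz": 0},
    {"grip": 50, "x": -0.46, "y": 0, "z": -0.66, "wx": 0, "wy": 0, "wz": 0},
    {"grip": 50, "x": -0.46, "y": 0, "z": -0.66, "wx": 0, "wy": 0, "wz": 0},
  ],
)

```text
clock: 6.45
eef_pos: [0.5425, -0.188, 0.1462]
tcp_rot: [[-0.047, 0.999, 0.021], [0.822, 0.051, -0.568], [-0.568, -0.01, -0.823]]
wrist_force: [-0.2, -0.4, -4.7]
finger_gap: 0.0595
```

```bash
cat > plan3.py <<'E'
from h import *
np.set_printoptions(precision=4,suppress=True)
g=[.55,-.02,.17]; p,R=tcp(g,55,0)
delta(p,R); plan(p,R,20)
E
python3 plan3.py
python3 - <<'E'
from h import *
cam('wrist','w5.png')
E
```

```text
t 6.45 tcp [ 0.5425 -0.188   0.1462] F [-0.24 -0.39 -4.73] gap 59.5 q [-0.21  0.24  1.9  -0.73  0.98  0.15]
grasp pt [ 0.5436 -0.217   0.1042] zt [ 0.021 -0.568 -0.823] yt [ 0.999  0.051 -0.01 ]
shift units (tool axes) [ 2.93  0.54 -4.61] rot units [-0.15 11.2   0.38]
shift total mm [  7.5 126.3  53.1]
0 sh [ 0.15  0.03 -0.23] w [-0.01  0.56  0.02]
1 sh [ 0.16  0.03 -0.22] w [-0.01  0.56  0.02]
2 sh [ 0.18  0.03 -0.2 ] w [-0.01  0.56  0.02]
3 sh [ 0.2   0.03 -0.19] w [-0.01  0.56  0.02]
4 sh [ 0.21  0.03 -0.17] w [-0.01  0.56  0.02]
5 sh [ 0.22  0.03 -0.16] w [-0.01  0.56  0.02]
6 sh [ 0.24  0.02 -0.14] w [-0.01  0.56  0.02]
7 sh [ 0.25  0.02 -0.12] w [-0.01  0.56  0.02]
8 sh [ 0.25  0.02 -0.1 ] w [-0.01  0.56  0.02]
9 sh [ 0.26  0.02 -0.08] w [-0.01  0.56  0.02]
10 sh [ 0.27  0.02 -0.06] w [-0.01  0.56  0.02]
11 sh [ 0.27  0.02 -0.04] w [-0.01  0.56  0.02]
12 sh [ 0.27  0.02 -0.02] w [-0.01  0.56  0.02]
13 sh [0.27 0.02 0.  ] w [-0.01  0.56  0.02]
14 sh [0.27 0.02 0.03] w [-0.01  0.56  0.02]
15 sh [0.27 0.02 0.05] w [-0.01  0.56  0.02]
16 sh [0.27 0.02 0.07] w [-0.01  0.56  0.02]
17 sh [0.26 0.02 0.09] w [-0.01  0.56  0.02]
18 sh [0.25 0.02 0.11] w [-0.01  0.56  0.02]
19 sh [0.24 0.02 0.13] w [-0.01  0.56  0.02]
```

View pics/w5.png

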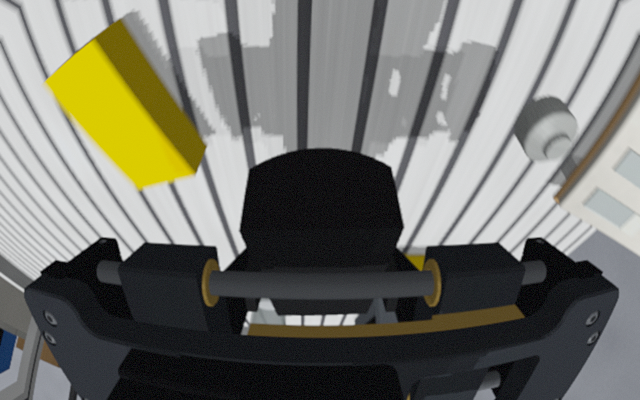

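The wrist view shows the block at (321,200) held level, with a weight of about 4.7 N. Now the 90° turn.

Call:
move_arm(
  rows=[
    {"grip": 50, "x": 0.15, "y": 0.03, "z": -0.23, "wx": 0, "wy": 0.4, "wz": 0.02},
    {"grip": 50, "x": 0.16, "y": 0.03, "z": -0.22, "wx": 0, "wy": 0.56, "wz": 0.02},
    {"grip": 50, "x": 0.18, "y": 0.03, "z": -0.2, "wx": 0, "wy": 0.56, "wz": 0.02},
    {"grip": 50, "x": 0.2, "y": 0.03, "z": -0.2, "wx": 0, "wy": 0.56, "wz": 0.02},
    {"grip": 50, "x": 0.2, "y": 0.03, "z": -0.2, "wx": 0, "wy": 0.56, "wz": 0.02},
  ],
)

```text
clock: 7.0
eef_pos: [0.5465, -0.1531, 0.1654]
tcp_rot: [[-0.041, 0.999, 0.012], [0.974, 0.043, -0.222], [-0.222, 0.003, -0.975]]
wrist_force: [-1.1, -0.9, -4.5]
finger_gap: 0.0596
```

Call:
move_arm(
  rows=[
    {"grip": 50, "x": 0.22, "y": 0.03, "z": -0.16, "wx": 0, "wy": 0.56, "wz": 0.02},
    {"grip": 50, "x": 0.24, "y": 0.03, "z": -0.14, "wx": 0, "wy": 0.56, "wz": 0.02},
    {"grip": 50, "x": 0.25, "y": 0.03, "z": -0.12, "wx": 0, "wy": 0.56, "wz": 0.02},
    {"grip": 50, "x": 0.25, "y": 0.03, "z": -0.1, "wx": 0, "wy": 0.56, "wz": 0.02},
    {"grip": 50, "x": 0.26, "y": 0.03, "z": -0.08, "wx": 0, "wy": 0.56, "wz": 0.02},
  ],
)

```text
clock: 7.5
eef_pos: [0.5486, -0.1199, 0.1802]
tcp_rot: [[-0.032, 0.999, -0.001], [0.983, 0.032, 0.18], [0.18, 0.005, -0.984]]
wrist_force: [-0.5, -0.3, -4.2]
finger_gap: 0.0599
```

```bash
sed -i 's/R,20/R,10/' plan3.py; python3 plan3.py
```

```text
t 7.5 tcp [ 0.5486 -0.1199  0.1802] F [-0.48 -0.33 -4.19] gap 59.9 q [-0.44  0.21  1.77  0.17  1.25 -0.53]
grasp pt [ 0.5485 -0.1107  0.1301] zt [-0.001  0.18  -0.984] yt [0.999 0.032 0.005]
shift units (tool axes) [ 2.42  0.14 -0.33] rot units [-0.1   5.58  0.22]
shift total mm [ 1.4 58.2 19. ]
0 sh [ 0.24  0.01 -0.03] w [-0.01  0.56  0.02]
1 sh [ 0.24  0.01 -0.01] w [-0.01  0.56  0.02]
2 sh [0.24 0.01 0.01] w [-0.01  0.56  0.02]
3 sh [0.24 0.01 0.02] w [-0.01  0.56  0.02]
4 sh [0.24 0.01 0.04] w [-0.01  0.56  0.02]
5 sh [0.24 0.01 0.06] w [-0.01  0.56  0.02]
6 sh [0.23 0.01 0.08] w [-0.01  0.56  0.02]
7 sh [0.22 0.01 0.1 ] w [-0.01  0.56  0.02]
8 sh [0.22 0.01 0.11] w [-0.01  0.56  0.02]
9 sh [0.21 0.01 0.13] w [-0.01  0.56  0.02]
```

Call:
move_arm(
  rows=[
    {"grip": 50, "x": 0.24, "y": 0.01, "z": -0.03, "wx": -0.01, "wy": 0.56, "wz": 0.02},
    {"grip": 50, "x": 0.24, "y": 0.01, "z": 0, "wx": -0.01, "wy": 0.56, "wz": 0.02},
    {"grip": 50, "x": 0.24, "y": 0.01, "z": 0.01, "wx": -0.01, "wy": 0.56, "wz": 0.02},
    {"grip": 50, "x": 0.24, "y": 0.01, "z": 0.02, "wx": -0.01, "wy": 0.56, "wz": 0.02},
    {"grip": 50, "x": 0.24, "y": 0.01, "z": 0.04, "wx": -0.01, "wy": 0.56, "wz": 0.02},
  ],
)

```text
clock: 8.0
eef_pos: [0.5488, -0.0919, 0.1904]
tcp_rot: [[-0.021, 1.0, -0.003], [0.836, 0.019, 0.549], [0.548, 0.009, -0.836]]
wrist_force: [-0.2, 0.2, -5.2]
finger_gap: 0.0597
```

Call:
move_arm(
  rows=[
    {"grip": 50, "x": 0.24, "y": 0.01, "z": 0.06, "wx": -0.01, "wy": 0.56, "wz": 0.02},
    {"grip": 50, "x": 0.23, "y": 0.01, "z": 0.08, "wx": -0.01, "wy": 0.56, "wz": 0.02},
    {"grip": 50, "x": 0.22, "y": 0.01, "z": 0.1, "wx": -0.01, "wy": 0.56, "wz": 0.02},
    {"grip": 50, "x": 0.22, "y": 0.01, "z": 0.12, "wx": -0.01, "wy": 0.5, "wz": 0.02},
    {"grip": 50, "x": 0.2, "y": 0.01, "z": 0.12, "wx": -0.01, "wy": 0.3, "wz": 0.02},
  ],
)

```text
clock: 8.5
eef_pos: [0.5493, -0.065, 0.1991]
tcp_rot: [[-0.006, 1.0, -0.0], [0.598, 0.004, 0.802], [0.802, 0.005, -0.598]]
wrist_force: [-0.6, 0.0, -4.2]
finger_gap: 0.0598
```

```bash
sed -i 's/R,10/R,2/' plan3.py; python3 plan3.py;  python3 - <<'E'
from h import *
cam('wrist','w6.png');c=cam('scene','s6.png');cam('top','t6.png')
im=c['pixels'][100:230,200:370]; cv2.imwrite('pics/s6c.png',cv2.resize(im,None,fx=4,fy=4,interpolation=2)[:,:,::-1])
E
```

```text
t 8.5 tcp [ 0.5493 -0.065   0.1991] F [-0.62  0.03 -4.23] gap 59.8 q [-0.6   0.42  1.68  0.72  1.66 -0.79]
grasp pt [ 0.5493 -0.0241  0.1686] zt [-0.     0.802 -0.598] yt [1.    0.004 0.005]
shift units (tool axes) [0.08 0.03 0.1 ] rot units [-0.    0.21  0.04]
shift total mm [0.7 3.2 0.2]
0 sh [0.04 0.01 0.05] w [-0.    0.11  0.02]
1 sh [0.04 0.01 0.05] w [-0.    0.11  0.02]
```

View pics/s6c.png

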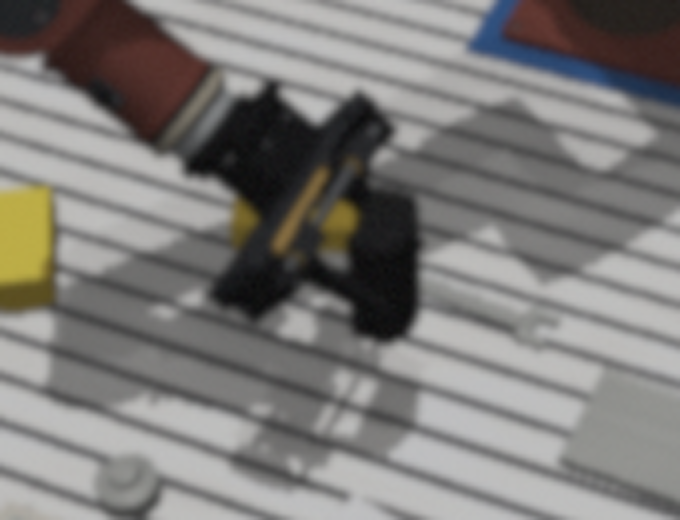

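View pics/w6.png

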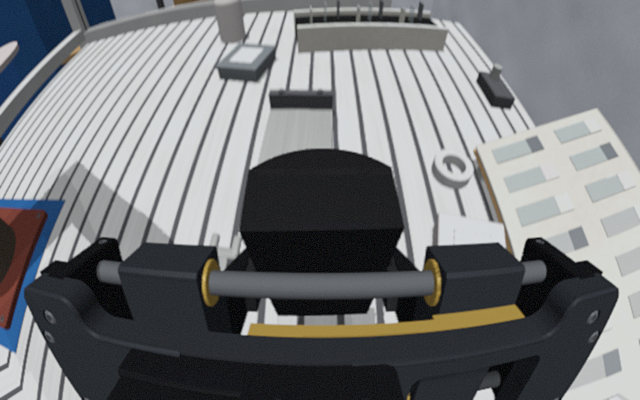

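View pics/t6.png

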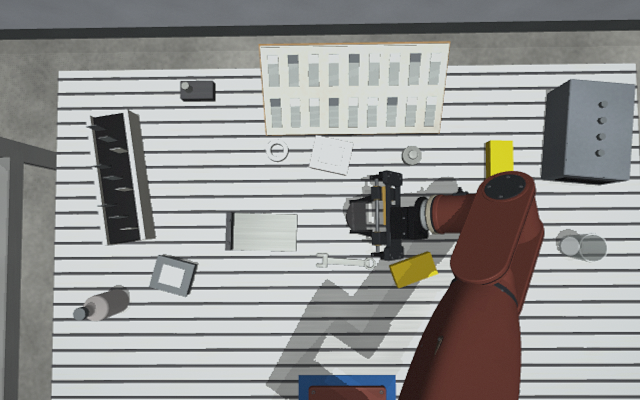

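The scene crop and wrist view show the block upright in the grip with its end down, and clear floor below it. I'll lower it, gently near contact.

Call:
move_arm(
  rows=[
    {"grip": 50, "x": -0.2, "y": 0.01, "z": 0.25, "wx": 0, "wy": 0.11, "wz": 0.02},
    {"grip": 50, "x": -0.5, "y": 0.01, "z": 0.4, "wx": 0, "wy": 0.11, "wz": 0.02},
    {"grip": 50, "x": -0.65, "y": 0, "z": 0.45, "wx": 0, "wy": 0, "wz": 0},
    {"grip": 50, "x": -0.65, "y": 0, "z": 0.45, "wx": 0, "wy": 0, "wz": 0},
    {"grip": 50, "x": -0.65, "y": 0, "z": 0.45, "wx": 0, "wy": 0, "wz": 0},
  ],
)

```text
clock: 9.15
eef_pos: [0.5522, -0.0632, 0.1134]
tcp_rot: [[-0.008, 1.0, 0.003], [0.581, 0.002, 0.814], [0.814, 0.008, -0.581]]
wrist_force: [0.7, -0.2, -3.8]
finger_gap: 0.0597
```

```bash
sed -i 's/\.17\]/.065]/;s/R,2/R,4/;s/,-.02,/,-.025,/' plan3.py; python3 plan3.py;  python3 - <<'E'
from h import *
c=cam('top'); W=pts(c); im=c['pixels']
cv2.imwrite('pics/t7.png',cv2.resize(im[180:260,320:420],None,fx=6,fy=6,interpolation=2)[:,:,::-1])
E
```

```text
t 9.15 tcp [ 0.5522 -0.0632  0.1134] F [ 0.72 -0.18 -3.77] gap 59.7 q [-0.6   0.57  1.68  0.74  1.56 -0.88]
grasp pt [ 0.5523 -0.0217  0.0838] zt [ 0.003  0.814 -0.581] yt [1.    0.002 0.008]
shift units (tool axes) [-0.71 -0.09  0.33] rot units [0.02 0.06 0.06]
shift total mm [ -2.2  -3.5 -19.2]
0 sh [-0.18 -0.02  0.08] w [0.   0.02 0.01]
1 sh [-0.18 -0.02  0.08] w [0.   0.02 0.01]
2 sh [-0.18 -0.02  0.08] w [0.   0.02 0.01]
3 sh [-0.18 -0.02  0.08] w [0.   0.02 0.01]
```

View pics/t7.png

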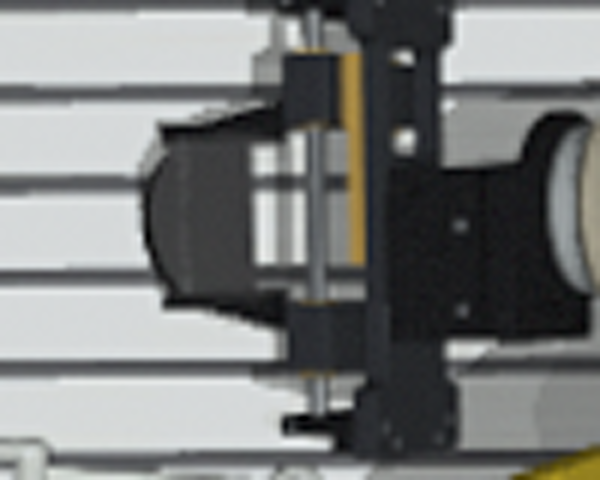

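Call:
move_arm(
  rows=[
    {"grip": 50, "x": -0.18, "y": -0.02, "z": 0.09, "wx": 0.01, "wy": 0.03, "wz": 0.02},
    {"grip": 50, "x": -0.18, "y": -0.02, "z": 0.09, "wx": 0.01, "wy": 0.02, "wz": 0.02},
    {"grip": 50, "x": -0.18, "y": -0.02, "z": 0.09, "wx": 0.01, "wy": 0, "wz": 0},
    {"grip": 50, "x": -0.18, "y": -0.02, "z": 0.1, "wx": 0.01, "wy": 0, "wz": 0},
  ],
)

```text
clock: 9.6
eef_pos: [0.5483, -0.0651, 0.0878]
tcp_rot: [[0.003, 1.0, -0.007], [0.573, 0.004, 0.819], [0.819, -0.006, -0.573]]
wrist_force: [-0.4, -0.7, -4.4]
finger_gap: 0.0596
```

```bash
python3 plan3.py
```

```text
t 9.6 tcp [ 0.5483 -0.0651  0.0878] F [-0.4  -0.68 -4.4 ] gap 59.6 q [-0.61  0.62  1.67  0.73  1.55 -0.91]
grasp pt [ 0.548  -0.0234  0.0585] zt [-0.007  0.819 -0.573] yt [ 1.     0.004 -0.006]
shift units (tool axes) [ 0.18  0.07 -0.2 ] rot units [-0.05 -0.   -0.02]
shift total mm [ 1.7 -1.6  6.5]
0 sh [ 0.04  0.02 -0.05] w [-0.01 -0.   -0.  ]
1 sh [ 0.04  0.02 -0.05] w [-0.01 -0.   -0.  ]
2 sh [ 0.04  0.02 -0.05] w [-0.01 -0.   -0.  ]
3 sh [ 0.04  0.02 -0.05] w [-0.01 -0.   -0.  ]
```

Call:
move_arm(
  rows=[
    {"grip": 50, "x": -0.03, "y": 0, "z": 0.02, "wx": -0.03, "wy": 0, "wz": 0},
    {"grip": 50, "x": -0.03, "y": 0, "z": 0.02, "wx": -0.02, "wy": 0, "wz": 0},
  ],
)

```text
clock: 9.8
eef_pos: [0.5486, -0.0655, 0.086]
tcp_rot: [[0.002, 1.0, 0.001], [0.574, -0.002, 0.819], [0.819, -0.001, -0.574]]
wrist_force: [0.6, 0.1, -3.9]
finger_gap: 0.0601
```

Call:
move_arm(
  rows=[
    {"grip": 50, "x": -0.03, "y": 0, "z": 0.02, "wx": 0, "wy": 0, "wz": 0},
    {"grip": 50, "x": -0.03, "y": 0, "z": 0.02, "wx": 0, "wy": 0, "wz": 0},
  ],
)

```text
clock: 10.0
eef_pos: [0.549, -0.0658, 0.0848]
tcp_rot: [[0.001, 1.0, 0.002], [0.574, -0.003, 0.819], [0.819, 0.0, -0.574]]
wrist_force: [0.8, 0.3, -4.5]
finger_gap: 0.0598
```

Call:
move_arm(
  rows=[
    {"grip": 50, "x": -0.03, "y": 0, "z": 0.02, "wx": 0, "wy": 0, "wz": 0},
  ],
)

```text
clock: 10.1
eef_pos: [0.5491, -0.0659, 0.0841]
tcp_rot: [[0.001, 1.0, 0.003], [0.574, -0.003, 0.819], [0.819, 0.001, -0.574]]
wrist_force: [-0.0, 0.5, -3.6]
finger_gap: 0.0597
```

Call:
move_arm(
  rows=[
    {"grip": 50, "x": -0.03, "y": 0, "z": 0.02, "wx": 0, "wy": 0, "wz": 0},
  ],
)

```text
clock: 10.2
eef_pos: [0.5492, -0.066, 0.0836]
tcp_rot: [[0.0, 1.0, 0.003], [0.574, -0.002, 0.819], [0.819, 0.001, -0.574]]
wrist_force: [-1.2, -1.8, 1.2]
finger_gap: 0.0597
```

Call:
move_arm(
  rows=[
    {"grip": 50, "x": -0.03, "y": 0, "z": 0.02, "wx": 0, "wy": 0, "wz": 0},
  ],
)

```text
clock: 10.3
eef_pos: [0.5493, -0.066, 0.0836]
tcp_rot: [[-0.0, 1.0, 0.002], [0.573, -0.002, 0.82], [0.82, 0.001, -0.573]]
wrist_force: [-2.4, -0.5, 3.9]
finger_gap: 0.0597
```

Contact (vertical force went from -4 to +4 N). I'll relax the grip in stages, then open.

Call:
move_arm(
  rows=[
    {"grip": 50, "x": 0, "y": 0, "z": 0, "wx": 0, "wy": 0, "wz": 0},
    {"grip": 50, "x": 0, "y": 0, "z": 0, "wx": 0, "wy": 0, "wz": 0},
  ],
  squeeze=15,
)

```text
clock: 10.5
eef_pos: [0.5494, -0.0661, 0.0836]
tcp_rot: [[-0.0, 1.0, 0.003], [0.573, -0.002, 0.819], [0.819, 0.002, -0.573]]
wrist_force: [-1.1, -0.3, -1.9]
finger_gap: 0.0598
```

Call:
move_arm(
  rows=[
    {"grip": 50, "x": 0, "y": 0, "z": 0, "wx": 0, "wy": 0, "wz": 0},
    {"grip": 50, "x": 0, "y": 0, "z": 0, "wx": 0, "wy": 0, "wz": 0},
  ],
  squeeze=3,
)

```text
clock: 10.7
eef_pos: [0.5495, -0.066, 0.0836]
tcp_rot: [[-0.0, 1.0, 0.003], [0.573, -0.002, 0.819], [0.819, 0.002, -0.573]]
wrist_force: [0.3, -0.9, -1.0]
finger_gap: 0.0601
```

```bash
python3 plan3.py;  python3 - <<'E'
from h import *
c=cam('top'); im=c['pixels']
cv2.imwrite('pics/t8.png',cv2.resize(im[180:260,320:420],None,fx=6,fy=6,interpolation=2)[:,:,::-1])
c=cam('scene'); im=c['pixels'][120:220,250:350]; cv2.imwrite('pics/s8.png',cv2.resize(im,None,fx=6,fy=6,interpolation=2)[:,:,::-1])
E
```

```text
t 10.7 tcp [ 0.5495 -0.066   0.0836] F [ 0.3  -0.92 -0.98] gap 60.1 q [-0.61  0.63  1.67  0.74  1.54 -0.91]
grasp pt [ 0.5496 -0.0242  0.0544] zt [ 0.003  0.819 -0.573] yt [ 1.    -0.002  0.002]
shift units (tool axes) [ 0.33  0.02 -0.27] rot units [ 0.02 -0.    0.  ]
shift total mm [ 0.5 -0.8 10.6]
0 sh [ 0.08  0.01 -0.07] w [ 0. -0.  0.]
1 sh [ 0.08  0.01 -0.07] w [ 0. -0.  0.]
2 sh [ 0.08  0.01 -0.07] w [ 0. -0.  0.]
3 sh [ 0.08  0.01 -0.07] w [ 0. -0.  0.]
```

View pics/s8.png

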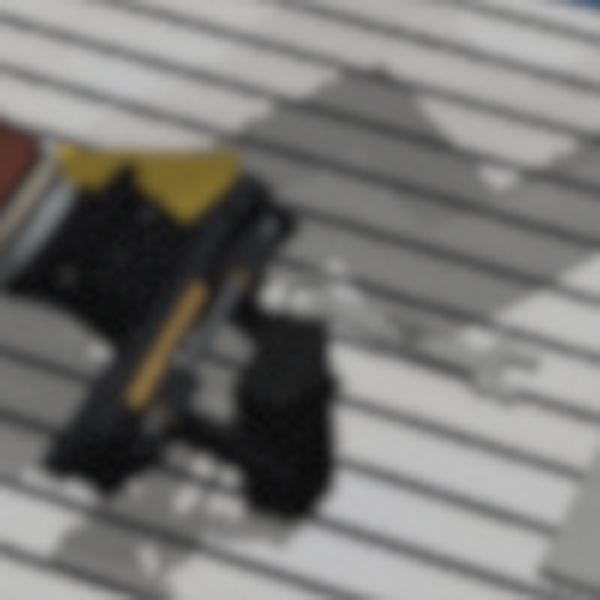

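View pics/t8.png

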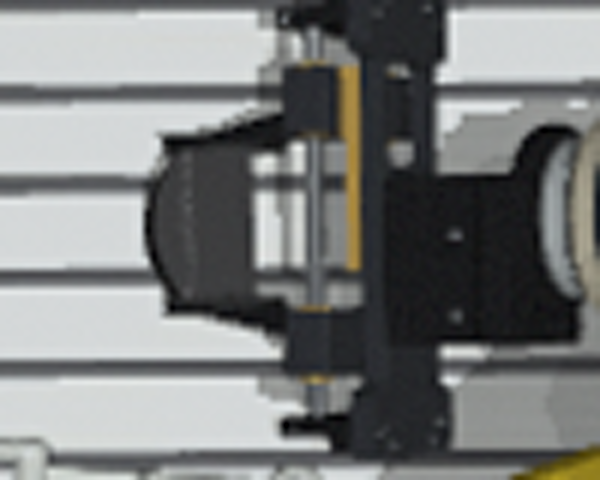

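Both views show the block standing on its end at (0.55,-0.02), rounded side toward +y. Opening slowly.

Call:
move_arm(
  rows=[
    {"grip": 62, "x": 0, "y": 0, "z": 0, "wx": 0, "wy": 0, "wz": 0},
    {"grip": 64, "x": 0, "y": 0, "z": 0, "wx": 0, "wy": 0, "wz": 0},
    {"grip": 68, "x": 0, "y": 0, "z": 0, "wx": 0, "wy": 0, "wz": 0},
    {"grip": 80, "x": 0, "y": 0, "z": 0, "wx": 0, "wy": 0, "wz": 0},
    {"grip": 87, "x": 0, "y": 0, "z": 0, "wx": 0, "wy": 0, "wz": 0},
  ],
)

```text
clock: 11.3
eef_pos: [0.5504, -0.066, 0.085]
tcp_rot: [[-0.002, 1.0, 0.004], [0.572, -0.002, 0.82], [0.82, 0.004, -0.572]]
wrist_force: [0.3, -0.4, -0.0]
finger_gap: 0.0769
```

Call:
move_arm(
  rows=[
    {"grip": 87, "x": 0, "y": 0, "z": 0, "wx": 0, "wy": 0, "wz": 0},
    {"grip": 87, "x": 0, "y": 0, "z": 0, "wx": 0, "wy": 0, "wz": 0},
    {"grip": 87, "x": 0, "y": 0, "z": -0.1, "wx": 0, "wy": 0, "wz": 0},
  ],
)

```text
clock: 11.6
eef_pos: [0.5502, -0.0679, 0.0864]
tcp_rot: [[-0.002, 1.0, 0.004], [0.572, -0.002, 0.82], [0.82, 0.004, -0.572]]
wrist_force: [0.6, 0.3, -0.5]
finger_gap: 0.0862
```

Run:
```python
from h import *
s=sensors.state();print(s['finger_gap'],s['wrist_force'])
c=cam('top'); im=c['pixels']
cv2.imwrite('pics/t9.png',cv2.resize(im[180:260,320:420],None,fx=6,fy=6,interpolation=2)[:,:,::-1])
cam('wrist','w9.png')
```

```text
0.08615835741093439 [ 0.62384313  0.31051573 -0.47926994]
```

View pics/t9.png

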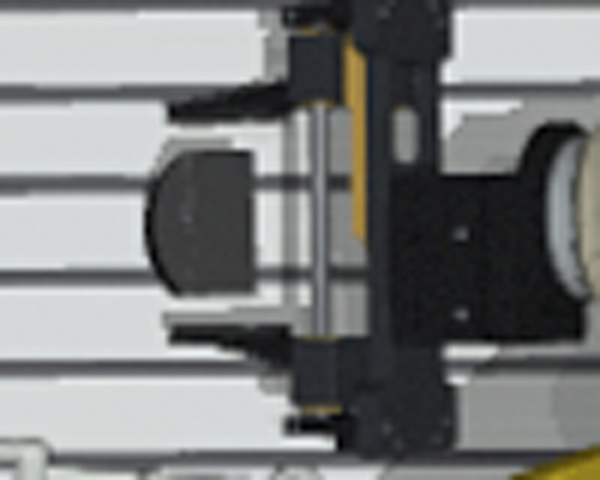

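View pics/w9.png

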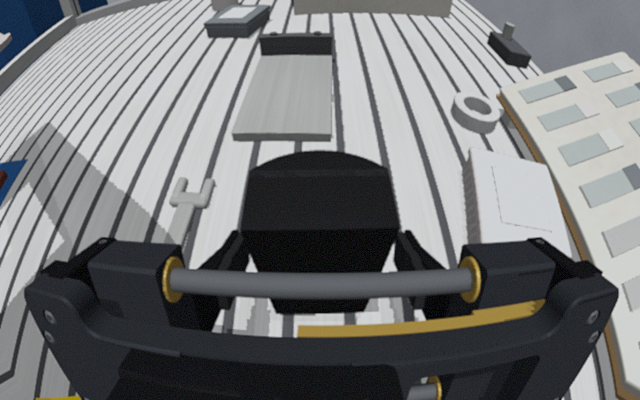

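It stands free, with clearance to both fingers. Retreating straight back.

Call:
move_arm(
  rows=[
    {"grip": 87, "x": 0, "y": 0, "z": -0.3, "wx": 0, "wy": 0, "wz": 0},
    {"grip": 87, "x": 0, "y": 0, "z": -0.6, "wx": 0, "wy": 0, "wz": 0},
    {"grip": 87, "x": 0, "y": 0, "z": -0.9, "wx": 0, "wy": 0, "wz": 0},
    {"grip": 87, "x": 0, "y": 0, "z": -1, "wx": 0, "wy": 0, "wz": 0},
    {"grip": 87, "x": 0, "y": 0, "z": -1, "wx": 0, "wy": 0, "wz": 0},
  ],
)

```text
clock: 12.2
eef_pos: [0.5486, -0.1487, 0.143]
tcp_rot: [[-0.001, 1.0, 0.0], [0.57, 0.0, 0.821], [0.821, 0.0, -0.57]]
wrist_force: [0.6, -0.1, -0.1]
finger_gap: 0.0868
```

```bash
cat > blk.py <<'E'
from h import *
np.set_printoptions(precision=4,suppress=True)
c=cam('top'); im=c['pixels']; W=pts(c); s=sensors.state()
cv2.imwrite('pics/tb%d.png'%round(s['clock']*100),cv2.resize(im[180:260,300:420],None,fx=5,fy=5,interpolation=2)[:,:,::-1])
m=(im.max(2)<90)&(W[...,2]>.095)&(W[...,2]<.125); m[:,:330]=0; m[:,370:]=0; m[:190]=0; m[245:]=0
P=W[m]; print(len(P),P.mean(0),cv2.minAreaRect(np.float32(P[:,:2])))
vv,uu=np.nonzero(m); print(uu.min(),uu.max(),vv.min(),vv.max())
for u,v in ((uu.min()-.5,vv.mean()),(uu.max()+.5,vv.mean()),(uu.mean(),vv.min()-.5),(uu.mean(),vv.max()+.5)): print(ray(c,u,v,.11))
E
python3 blk.py; ls pics
```

```text
359 [ 0.5514 -0.0186  0.111 ] ((0.5516965985298157, -0.018476326018571854), (0.039430420845746994, 0.05651590973138809), 89.2738037109375)
346 362 205 228
[0.5516 0.0023 0.11  ]
[ 0.5512 -0.0393  0.11  ]
[ 0.581 -0.019  0.11 ]
[ 0.5223 -0.0184  0.11  ]
crop0.png
s3.png
s4.png
s4c.png
s6.png
s6c.png
s8.png
scene0.png
t0raw.png
t6.png
t7.png
t8.png
t9.png
tb1225.png
top0.png
w1.png
w2.png
w3.png
w4.png
w5.png
w6.png
w9.png
wrist0.png
```

```bash
cat > go.py <<'E'
from h import *
import sys
np.set_printoptions(precision=4,suppress=True)
a=sys.argv
# mode T x y z phi yaw n (tcp) or G
p=np.array(list(map(float,a[2:5]))); phi,yaw,n=float(a[5]),float(a[6]),int(a[7]); R=Rt(phi,yaw)
if a[1]=='G': p=p-.051*R[:,2]
if len(a)>8: p=p-float(a[8])*R[:,2]
delta(p,R); plan(p,R,n)
E
python3 go.py T .55 -.05 .30 0 0 15
```

```text
t 12.25 tcp [ 0.55   -0.1527  0.1458] F [-0.2  -2.82  1.71] gap 87.1 q [-0.72  0.6   1.55  0.67  1.7  -0.89]
grasp pt [ 0.5502 -0.111   0.1165] zt [ 0.005  0.819 -0.574] yt [ 1.    -0.002  0.005]
shift units (tool axes) [ 7.41  0.02 -0.17] rot units [ 0.04 -6.87  0.  ]
shift total mm [  0.  102.7 154.2]
0 sh [ 0.49  0.   -0.01] w [ 0.   -0.46  0.  ]
1 sh [ 0.49  0.   -0.04] w [ 0.   -0.46  0.  ]
2 sh [ 0.49  0.   -0.07] w [ 0.   -0.46  0.  ]
3 sh [ 0.48  0.   -0.11] w [ 0.   -0.46  0.  ]
4 sh [ 0.48  0.   -0.14] w [ 0.   -0.46  0.  ]
5 sh [ 0.47  0.   -0.17] w [ 0.   -0.46  0.  ]
6 sh [ 0.45  0.   -0.2 ] w [ 0.   -0.46  0.  ]
7 sh [ 0.44  0.   -0.22] w [ 0.   -0.46  0.  ]
8 sh [ 0.43  0.   -0.25] w [ 0.   -0.46  0.  ]
9 sh [ 0.41  0.   -0.28] w [ 0.   -0.46  0.  ]
10 sh [ 0.39  0.   -0.3 ] w [ 0.   -0.46  0.  ]
11 sh [ 0.37  0.   -0.33] w [ 0.   -0.46  0.  ]
12 sh [ 0.35  0.   -0.35] w [ 0.   -0.46  0.  ]
13 sh [ 0.32  0.   -0.37] w [ 0.   -0.46  0.  ]
14 sh [ 0.3   0.   -0.39] w [ 0.   -0.46  0.  ]
```

View pics/tb1225.png

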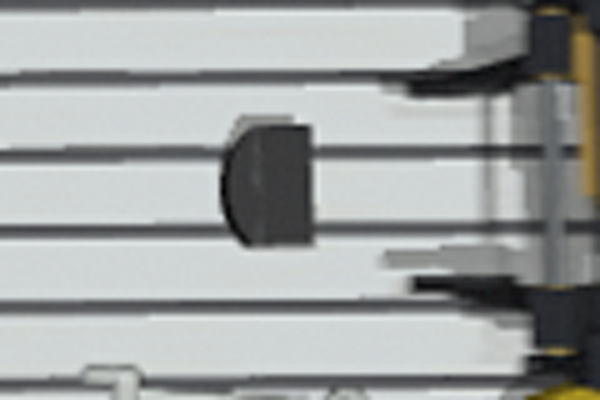

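The block stands alone at (350,217) in the full top image, flat side toward -y and square to the axes. Going over it to the other side.

Call:
move_arm(
  rows=[
    {"grip": 87, "x": 0.45, "y": 0, "z": -0.1, "wx": 0, "wy": -0.4, "wz": 0},
    {"grip": 87, "x": 0.5, "y": 0, "z": -0.1, "wx": 0, "wy": -0.46, "wz": 0},
    {"grip": 87, "x": 0.5, "y": 0, "z": -0.1, "wx": 0, "wy": -0.46, "wz": 0},
    {"grip": 87, "x": 0.5, "y": 0, "z": -0.1, "wx": 0, "wy": -0.46, "wz": 0},
    {"grip": 87, "x": 0.5, "y": 0, "z": -0.15, "wx": 0, "wy": -0.46, "wz": 0},
  ],
)

```text
clock: 12.75
eef_pos: [0.5495, -0.1296, 0.2032]
tcp_rot: [[0.007, 1.0, 0.012], [0.805, -0.013, 0.593], [0.593, 0.005, -0.805]]
wrist_force: [0.7, 0.7, -0.5]
finger_gap: 0.0868
```

Call:
move_arm(
  rows=[
    {"grip": 87, "x": 0.45, "y": 0, "z": -0.15, "wx": 0, "wy": -0.46, "wz": 0},
    {"grip": 87, "x": 0.45, "y": 0, "z": -0.2, "wx": 0, "wy": -0.46, "wz": 0},
    {"grip": 87, "x": 0.45, "y": 0, "z": -0.2, "wx": 0, "wy": -0.46, "wz": 0},
    {"grip": 87, "x": 0.45, "y": 0, "z": -0.25, "wx": 0, "wy": -0.46, "wz": 0},
    {"grip": 87, "x": 0.4, "y": 0, "z": -0.3, "wx": 0, "wy": -0.46, "wz": 0},
  ],
)

```text
clock: 13.25
eef_pos: [0.5497, -0.097, 0.2608]
tcp_rot: [[0.014, 1.0, 0.015], [0.956, -0.018, 0.293], [0.293, 0.01, -0.956]]
wrist_force: [0.3, -0.1, 0.8]
finger_gap: 0.0869
```

Call:
move_arm(
  rows=[
    {"grip": 87, "x": 0.4, "y": 0, "z": -0.3, "wx": 0, "wy": -0.46, "wz": 0},
    {"grip": 87, "x": 0.4, "y": 0, "z": -0.3, "wx": 0, "wy": -0.46, "wz": 0},
    {"grip": 87, "x": 0.35, "y": 0, "z": -0.35, "wx": 0, "wy": -0.46, "wz": 0},
    {"grip": 87, "x": 0.35, "y": 0, "z": -0.35, "wx": 0, "wy": -0.46, "wz": 0},
    {"grip": 87, "x": 0.35, "y": 0, "z": -0.35, "wx": 0, "wy": -0.46, "wz": 0},
  ],
)

```text
clock: 13.75
eef_pos: [0.5498, -0.0601, 0.3169]
tcp_rot: [[0.025, 1.0, 0.016], [0.999, -0.025, -0.04], [-0.04, 0.017, -0.999]]
wrist_force: [0.1, 0.6, 0.2]
finger_gap: 0.0867
```

```bash
python3 go.py T .5496 .145 .21 -55 0 15
```

```text
t 13.75 tcp [ 0.5498 -0.0601  0.3169] F [0.15 0.64 0.22] gap 86.7 q [-0.23  0.02  1.7  -0.04  1.4  -0.2 ]
grasp pt [ 0.5506 -0.0621  0.2659] zt [ 0.016 -0.04  -0.999] yt [ 1.    -0.025  0.017]
shift units (tool axes) [ 8.36 -0.28  3.94] rot units [ 0.02 -6.59 -0.22]
shift total mm [  -0.2  205.1 -106.9]
0 sh [ 0.56 -0.02  0.26] w [ 0.   -0.44 -0.01]
1 sh [ 0.57 -0.02  0.23] w [ 0.   -0.44 -0.01]
2 sh [ 0.59 -0.02  0.19] w [ 0.   -0.44 -0.01]
3 sh [ 0.6  -0.02  0.16] w [ 0.   -0.44 -0.01]
4 sh [ 0.6  -0.01  0.12] w [ 0.   -0.44 -0.01]
5 sh [ 0.61 -0.01  0.08] w [ 0.   -0.44 -0.01]
6 sh [ 0.61 -0.01  0.04] w [ 0.   -0.44 -0.01]
7 sh [ 0.62 -0.01  0.01] w [ 0.   -0.44 -0.01]
8 sh [ 0.62 -0.01 -0.03] w [ 0.   -0.44 -0.01]
9 sh [ 0.61 -0.01 -0.07] w [ 0.   -0.44 -0.01]
10 sh [ 0.61 -0.01 -0.11] w [ 0.   -0.44 -0.01]
11 sh [ 0.6  -0.01 -0.14] w [ 0.   -0.44 -0.01]
12 sh [ 0.59 -0.   -0.18] w [ 0.   -0.44 -0.01]
13 sh [ 0.58 -0.   -0.22] w [ 0.   -0.44 -0.01]
14 sh [ 0.56 -0.   -0.25] w [ 0.   -0.44 -0.01]
```

Call:
move_arm(
  rows=[
    {"grip": 87, "x": 0.55, "y": -0.02, "z": 0.25, "wx": 0, "wy": -0.44, "wz": -0.02},
    {"grip": 87, "x": 0.55, "y": -0.02, "z": 0.25, "wx": 0, "wy": -0.44, "wz": -0.02},
    {"grip": 87, "x": 0.6, "y": -0.02, "z": 0.2, "wx": 0, "wy": -0.44, "wz": -0.02},
    {"grip": 87, "x": 0.6, "y": -0.02, "z": 0.15, "wx": 0, "wy": -0.44, "wz": -0.02},
    {"grip": 87, "x": 0.6, "y": -0.02, "z": 0.1, "wx": 0, "wy": -0.44, "wz": -0.02},
  ],
)

```text
clock: 14.25
eef_pos: [0.5515, 0.0065, 0.2897]
tcp_rot: [[0.027, 0.999, 0.02], [0.935, -0.018, -0.355], [-0.354, 0.028, -0.935]]
wrist_force: [0.1, 0.3, 0.1]
finger_gap: 0.087
```

Call:
move_arm(
  rows=[
    {"grip": 87, "x": 0.6, "y": -0.02, "z": 0.1, "wx": 0, "wy": -0.44, "wz": -0.02},
    {"grip": 87, "x": 0.6, "y": -0.02, "z": 0.05, "wx": 0, "wy": -0.44, "wz": -0.02},
    {"grip": 87, "x": 0.6, "y": -0.02, "z": 0, "wx": 0, "wy": -0.44, "wz": -0.02},
    {"grip": 87, "x": 0.6, "y": -0.02, "z": -0.05, "wx": 0, "wy": -0.44, "wz": -0.02},
    {"grip": 87, "x": 0.6, "y": -0.02, "z": -0.05, "wx": 0, "wy": -0.44, "wz": -0.02},
  ],
)

```text
clock: 14.75
eef_pos: [0.552, 0.073, 0.2571]
tcp_rot: [[0.028, 0.999, 0.015], [0.776, -0.012, -0.631], [-0.63, 0.03, -0.776]]
wrist_force: [0.4, -0.3, -0.6]
finger_gap: 0.087
```

Call:
move_arm(
  rows=[
    {"grip": 87, "x": 0.6, "y": 0, "z": -0.1, "wx": 0, "wy": -0.44, "wz": 0},
    {"grip": 87, "x": 0.6, "y": 0, "z": -0.15, "wx": 0, "wy": -0.44, "wz": 0},
    {"grip": 87, "x": 0.6, "y": 0, "z": -0.2, "wx": 0, "wy": -0.44, "wz": 0},
    {"grip": 87, "x": 0.6, "y": 0, "z": -0.2, "wx": 0, "wy": -0.4, "wz": 0},
    {"grip": 87, "x": 0.6, "y": 0, "z": -0.25, "wx": 0, "wy": -0.3, "wz": 0},
  ],
)

```text
clock: 15.25
eef_pos: [0.5556, 0.1425, 0.2207]
tcp_rot: [[0.041, 0.999, 0.005], [0.56, -0.019, -0.828], [-0.828, 0.036, -0.56]]
wrist_force: [0.3, -1.2, 1.0]
finger_gap: 0.0868
```

```bash
python3 go.py G .5496 -.013 .06 -55 0 8 .13 ; python3 blk.py; python3 -c "
from h import *
cam('wrist','w10.png')"
```

```text
t 15.25 tcp [0.5556 0.1425 0.2207] F [ 0.27 -1.24  1.01] gap 86.8 q [ 0.47  0.5   1.54 -0.84  1.64  0.69]
grasp pt [0.5558 0.1002 0.1921] zt [ 0.005 -0.828 -0.56 ] yt [ 0.999 -0.019  0.036]
shift units (tool axes) [ 1.71 -0.32  1.51] rot units [ 0.04  0.12 -0.29]
shift total mm [ -6.   -7.2 -56.9]
0 sh [ 0.21 -0.04  0.19] w [ 0.    0.01 -0.04]
1 sh [ 0.21 -0.04  0.19] w [ 0.    0.01 -0.04]
2 sh [ 0.21 -0.04  0.19] w [ 0.    0.01 -0.04]
3 sh [ 0.21 -0.04  0.19] w [ 0.    0.01 -0.04]
4 sh [ 0.21 -0.03  0.19] w [ 0.    0.01 -0.04]
5 sh [ 0.21 -0.03  0.19] w [ 0.    0.01 -0.04]
6 sh [ 0.21 -0.03  0.19] w [ 0.    0.01 -0.04]
7 sh [ 0.21 -0.03  0.19] w [ 0.    0.01 -0.04]
356 [ 0.5514 -0.0186  0.1111] ((0.5516664981842041, -0.01839255727827549), (0.03932800516486168, 0.056370288133621216), 89.58233642578125)
346 362 205 228
[0.5516 0.0023 0.11  ]
[ 0.5512 -0.0393  0.11  ]
[ 0.581  -0.0191  0.11  ]
[ 0.5223 -0.0184  0.11  ]
```

View pics/w10.png

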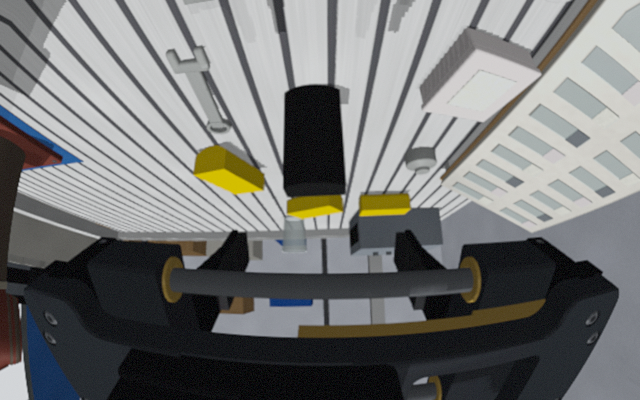

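The wrist view shows the block upright at (315,140), ahead between the fingers. Lowering into line with it.

Call:
move_arm(
  rows=[
    {"grip": 87, "x": 0.35, "y": -0.06, "z": 0.3, "wx": 0, "wy": 0.02, "wz": -0.06},
    {"grip": 87, "x": 0.35, "y": -0.06, "z": 0.3, "wx": 0.01, "wy": 0.02, "wz": -0.06},
    {"grip": 87, "x": 0.35, "y": -0.06, "z": 0.3, "wx": 0.01, "wy": 0.02, "wz": -0.06},
    {"grip": 87, "x": 0.35, "y": -0.06, "z": 0.3, "wx": 0.01, "wy": 0.02, "wz": -0.06},
    {"grip": 87, "x": 0.3, "y": -0.06, "z": 0.3, "wx": 0.01, "wy": 0.02, "wz": -0.06},
  ],
)

```text
clock: 15.85
eef_pos: [0.5495, 0.1335, 0.1617]
tcp_rot: [[-0.002, 1.0, -0.002], [0.577, -0.0, -0.817], [-0.817, -0.003, -0.577]]
wrist_force: [0.4, -0.0, 0.5]
finger_gap: 0.0871
```

```bash
python3 go.py G .5496 -.013 .06 -55 0 6; python3 -c "
from h import *
cam('wrist','w11.png');c=cam('scene')
cv2.imwrite('pics/s11.png',cv2.resize(c['pixels'][90:260,230:470],None,fx=3,fy=3,interpolation=2)[:,:,::-1])"
```

```text
t 15.85 tcp [0.5495 0.1335 0.1617] F [ 0.38 -0.02  0.55] gap 87.1 q [ 0.45  0.56  1.58 -0.82  1.56  0.71]
grasp pt [0.5494 0.0919 0.1323] zt [-0.002 -0.817 -0.577] yt [ 1.    -0.    -0.003]
shift units (tool axes) [-0.05  0.01  5.09] rot units [-0.01 -0.03  0.01]
shift total mm [   0.1 -104.7  -72.5]
0 sh [-0.01  0.    0.85] w [-0.   -0.01  0.  ]
1 sh [-0.01  0.    0.85] w [-0.   -0.01  0.  ]
2 sh [-0.01  0.    0.85] w [-0.   -0.01  0.  ]
3 sh [-0.01  0.    0.85] w [-0.   -0.01  0.  ]
4 sh [-0.01  0.    0.85] w [-0.   -0.01  0.  ]
5 sh [-0.01  0.    0.85] w [-0.   -0.01  0.  ]
```

View pics/w11.png

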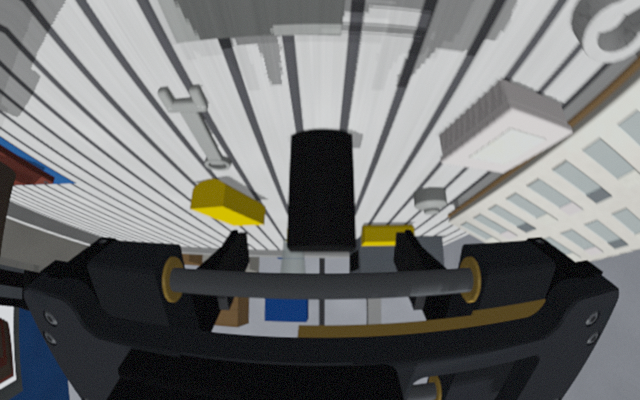

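View pics/s11.png

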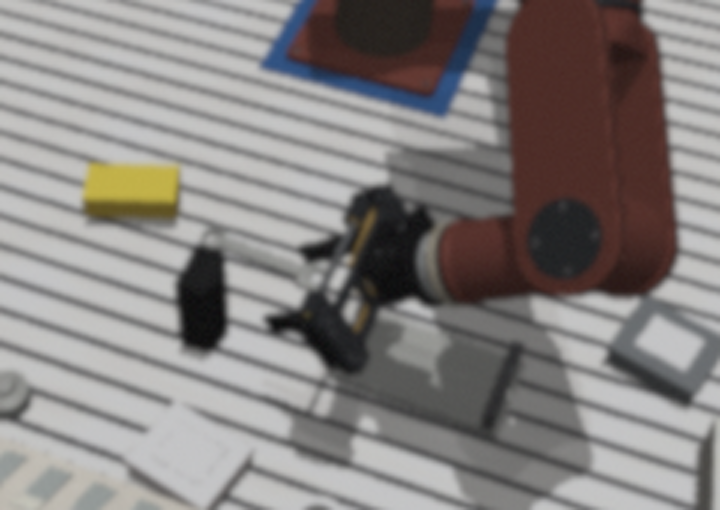

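The wrist view shows the block at (321,190), centred, and the path between them is clear. Advancing.

Call:
move_arm(
  rows=[
    {"grip": 87, "x": -0.01, "y": 0, "z": 0.5, "wx": 0, "wy": -0.01, "wz": 0},
    {"grip": 87, "x": -0.01, "y": 0, "z": 0.9, "wx": 0, "wy": -0.01, "wz": 0},
    {"grip": 87, "x": -0.01, "y": 0, "z": 0.9, "wx": 0, "wy": 0, "wz": 0},
    {"grip": 87, "x": -0.01, "y": 0, "z": 0.7, "wx": 0, "wy": 0, "wz": 0},
    {"grip": 87, "x": -0.01, "y": 0, "z": 0.4, "wx": 0, "wy": 0, "wz": 0},
  ],
)

```text
clock: 16.45
eef_pos: [0.55, 0.06, 0.1122]
tcp_rot: [[-0.001, 1.0, 0.001], [0.575, 0.001, -0.818], [-0.818, -0.001, -0.575]]
wrist_force: [0.1, 0.8, 0.8]
finger_gap: 0.0873
```

```bash
python3 go.py G .5496 -.013 .06 -55 0 4; python3 -c "
from h import *
cam('wrist','w12.png')"
```

```text
t 16.45 tcp [0.55   0.06   0.1122] F [0.11 0.82 0.83] gap 87.3 q [ 0.35  0.57  1.68 -0.89  1.42  0.74]
grasp pt [0.55   0.0182 0.0829] zt [ 0.001 -0.818 -0.575] yt [ 1.     0.001 -0.001]
shift units (tool axes) [ 0.04 -0.02  1.55] rot units [ 0.01 -0.01  0.01]
shift total mm [ -0.4 -31.2 -23. ]
0 sh [ 0.01 -0.    0.39] w [ 0. -0.  0.]
1 sh [ 0.01 -0.    0.39] w [ 0. -0.  0.]
2 sh [ 0.01 -0.    0.39] w [ 0. -0.  0.]
3 sh [ 0.01 -0.    0.39] w [ 0. -0.  0.]
```

View pics/w12.png

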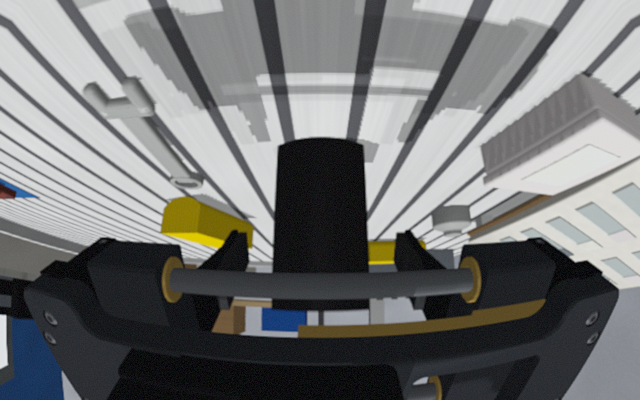

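Call:
move_arm(
  rows=[
    {"grip": 87, "x": 0.01, "y": 0, "z": 0.4, "wx": 0, "wy": 0, "wz": 0},
    {"grip": 87, "x": 0.01, "y": 0, "z": 0.4, "wx": 0, "wy": 0, "wz": 0},
    {"grip": 87, "x": 0.01, "y": -0.01, "z": 0.4, "wx": 0, "wy": 0, "wz": 0},
    {"grip": 87, "x": 0.01, "y": 0, "z": 0.3, "wx": 0, "wy": 0, "wz": 0},
    {"grip": 75, "x": 0, "y": 0, "z": 0, "wx": 0, "wy": 0, "wz": 0},
  ],
)

```text
clock: 17.0
eef_pos: [0.5501, 0.027, 0.0882]
tcp_rot: [[-0.0, 1.0, 0.001], [0.575, 0.001, -0.818], [-0.818, 0.0, -0.575]]
wrist_force: [0.3, -0.0, 0.0]
finger_gap: 0.0841
```

```bash
python3 go.py G .5496 -.013 .06 -55 0 1; python3 blk.py; python3 -c "
from h import *
cam('wrist','w13.png')"
```

```text
t 17.0 tcp [0.5501 0.027  0.0882] F [ 0.34 -0.01  0.01] gap 84.1 q [ 0.3   0.59  1.72 -0.93  1.36  0.76]
grasp pt [ 0.5502 -0.0148  0.0588] zt [ 0.001 -0.818 -0.575] yt [1.    0.001 0.   ]
shift units (tool axes) [ 0.01 -0.02 -0.08] rot units [ 0.01 -0.01  0.  ]
shift total mm [-0.5  1.8  1.1]
0 sh [ 0.01 -0.02 -0.08] w [ 0.01 -0.01  0.  ]
437 [ 0.5532 -0.0109  0.1128] ((0.5528779029846191, -0.001975052058696747), (0.13107246160507202, 0.07366545498371124), 3.1123547554016113)
331 362 190 244
[0.5536 0.039  0.11  ]
[ 0.553  -0.0393  0.11  ]
[ 0.618  -0.0117  0.11  ]
[ 0.4833 -0.0102  0.11  ]
```

View pics/w13.png

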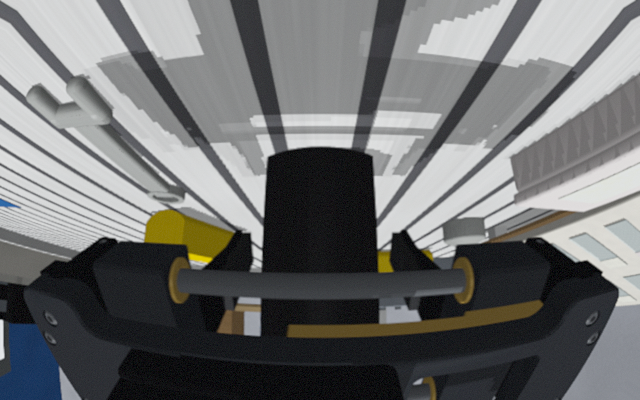

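The block is centred at (321,230) between the fingers. Back off 2 mm and close softly, then firmly.

Call:
move_arm(
  rows=[
    {"grip": 68, "x": 0, "y": -0.02, "z": -0.08, "wx": 0, "wy": 0, "wz": 0},
    {"grip": 64, "x": 0, "y": 0, "z": 0, "wx": 0, "wy": 0, "wz": 0},
    {"grip": 61, "x": 0, "y": 0, "z": 0, "wx": 0, "wy": 0, "wz": 0},
    {"grip": 58, "x": 0, "y": 0, "z": 0, "wx": 0, "wy": 0, "wz": 0},
    {"grip": 55, "x": 0, "y": 0, "z": 0, "wx": 0, "wy": 0, "wz": 0},
  ],
  squeeze=5,
)

```text
clock: 17.6
eef_pos: [0.5503, 0.0308, 0.091]
tcp_rot: [[0.001, 1.0, 0.003], [0.575, 0.002, -0.818], [-0.818, 0.002, -0.575]]
wrist_force: [-0.1, -1.4, -1.6]
finger_gap: 0.0599
```

Call:
move_arm(
  rows=[
    {"grip": 50, "x": 0, "y": 0, "z": 0, "wx": 0, "wy": 0, "wz": 0},
    {"grip": 50, "x": 0, "y": 0, "z": 0, "wx": 0, "wy": 0, "wz": 0},
    {"grip": 50, "x": 0, "y": 0, "z": 0, "wx": 0, "wy": 0, "wz": 0},
  ],
  squeeze=45,
)

```text
clock: 17.9
eef_pos: [0.5502, 0.0307, 0.091]
tcp_rot: [[0.001, 1.0, 0.003], [0.575, 0.002, -0.818], [-0.818, 0.002, -0.575]]
wrist_force: [-1.4, -0.1, 0.5]
finger_gap: 0.0598
```

```bash
python3 go.py G .5496 -.013 .06 -55 0 1; python3 -c "
from h import *
cam('wrist','w14.png')"
```

```text
t 17.9 tcp [0.5502 0.0307 0.091 ] F [-1.38 -0.12  0.47] gap 59.8 q [ 0.3   0.59  1.72 -0.93  1.36  0.76]
grasp pt [ 0.5504 -0.011   0.0617] zt [ 0.003 -0.818 -0.575] yt [1.    0.002 0.002]
shift units (tool axes) [ 0.01 -0.03  0.1 ] rot units [ 0.02 -0.01 -0.01]
shift total mm [-0.6 -2.  -1.7]
0 sh [ 0.01 -0.03  0.1 ] w [ 0.02 -0.01 -0.01]
```

View pics/w14.png

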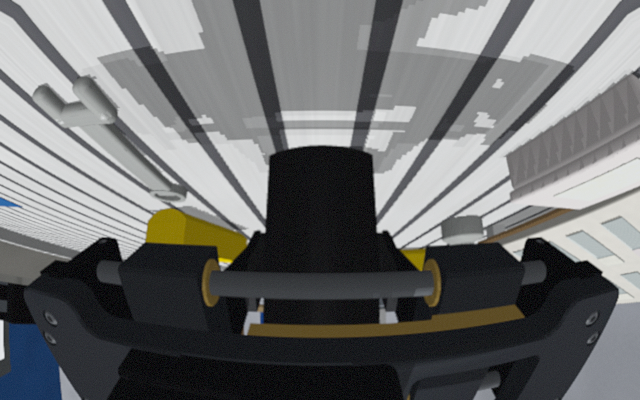

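Gripped; lift first, then work out the plate line from the first top image.

Call:
move_arm(
  rows=[
    {"grip": 50, "x": -0.08, "y": 0, "z": -0.06, "wx": 0, "wy": 0, "wz": 0},
    {"grip": 50, "x": -0.3, "y": 0, "z": -0.2, "wx": 0, "wy": 0, "wz": 0},
    {"grip": 50, "x": -0.6, "y": 0, "z": -0.42, "wx": 0, "wy": 0, "wz": 0},
    {"grip": 50, "x": -0.8, "y": 0, "z": -0.56, "wx": 0, "wy": 0, "wz": 0},
    {"grip": 50, "x": -0.8, "y": 0, "z": -0.56, "wx": 0, "wy": 0, "wz": 0},
  ],
)

```text
clock: 18.45
eef_pos: [0.5467, 0.0301, 0.1662]
tcp_rot: [[-0.009, 1.0, -0.003], [0.578, 0.002, -0.816], [-0.816, -0.009, -0.578]]
wrist_force: [0.6, 0.2, -3.9]
finger_gap: 0.0599
```

Run:
```python
from h import *
np.set_printoptions(precision=4,suppress=True)
im=cv2.imread('pics/t0raw.png'); c=cam('top')
cv2.imwrite('pics/plate.png',cv2.resize(im[205:257,220:302],None,fx=9,fy=9,interpolation=cv2.INTER_CUBIC))
g=im.astype(int).sum(2)
for u in range(240,296,8): print(u,'top',g[207:218,u],'bot',g[245:256,u])
for v in (216,224,232,240,246): print(v,g[v,222:240],g[v,290:302])
```

```text
240 top [552 558 525 272 208 262 394 482 467 472 466] bot [487 488 491 486 469 471 560 546 546 552 518]
248 top [551 557 526 273 218 251 385 482 472 472 475] bot [489 495 499 493 491 502 554 551 547 556 519]
256 top [553 555 527 278 214 269 412 492 483 479 478] bot [497 502 505 511 498 516 554 556 553 558 518]
264 top [550 558 525 278 224 233 348 521 495 487 489] bot [503 513 513 520 514 528 551 552 554 559 519]
272 top [554 557 519 212 222 343 574 525 498 496 498] bot [513 514 513 529 527 503 436 561 558 544 440]
280 top [552 561 519 217 227 344 551 456 508 504 507] bot [508 524 514 529 528 503 442 558 552 547 444]
288 top [555 559 519 215 227 345 545 416 526 512 516] bot [511 519 518 525 535 514 488 557 553 540 448]
216 [550 551 557 521 341 223 232 237 223 160  65 132 326 483 471 468 472 467] [514 512 517 521 517 529 467 335 566 552 554 554]
224 [546 548 552 502 284 232 232 242 215  88  69 151 349 493 478 476 476 477] [517 514 517 520 521 529 481 347 529 525 522 519]
232 [551 555 552 481 225 229 240 244 230  48  80 293 494 481 476 475 480 477] [515 514 509 522 521 489 436 538 556 553 550 549]
240 [520 522 504 383 224 225 233 245 237  64 109 311 496 482 478 481 483 486] [516 517 516 516 523 471 294 370 368 346 289 288]
246 [547 556 524 340 225 234 244 234 164  77 133 333 498 492 486 489 489 489] [519 514 516 520 526 458 328 564 549 549 547 548]
```

View pics/plate.png

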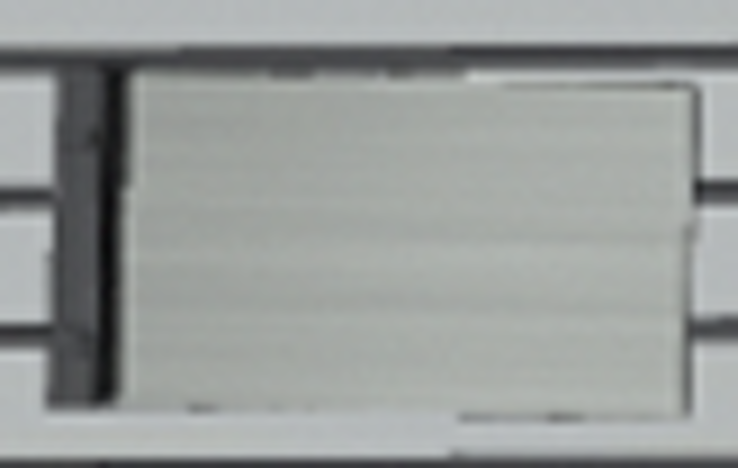

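```bash
python3 - <<'E'
from h import *
np.set_printoptions(precision=4,suppress=True)
c=cam('top')
a=ray(c,234,231.1,.012); b=ray(c,296.2,232.5,.012); print(a,b,np.degrees(np.arctan2(a[0]-b[0],a[1]-b[1])))
print('foot',ray(c,233.2,231.1,.012),'right end',ray(c,296.6,232.4,.012))
print('stop top bar', ray(c,226.6,231.5,.042),ray(c,231,231.5,.042))
E
python3 go.py G .512 .225 .12 35.1 -1.75 22
```

```text
[0.5175 0.2995 0.012 ] [0.5124 0.1313 0.012 ] 1.718128410624082
foot [0.5175 0.3017 0.012 ] right end [0.5127 0.1302 0.012 ]
stop top bar [0.5168 0.3119 0.042 ] [0.5167 0.3003 0.042 ]
t 18.55 tcp [0.549  0.0306 0.1694] F [ 0.36  0.3  -4.71] gap 59.5 q [ 0.3   0.45  1.73 -0.9   1.44  0.65]
grasp pt [ 0.5491 -0.011   0.1399] zt [ 0.001 -0.816 -0.579] yt [ 1.     0.003 -0.002]
shift units (tool axes) [ 4.08 -1.5  -5.21] rot units [ 0.03 11.22  0.26]
shift total mm [-37.9 165.1  -7.7]
0 sh [ 0.19 -0.07 -0.24] w [0.   0.51 0.01]
1 sh [ 0.2  -0.07 -0.22] w [0.   0.51 0.01]
2 sh [ 0.22 -0.07 -0.21] w [0.   0.51 0.01]
3 sh [ 0.23 -0.07 -0.19] w [0.   0.51 0.01]
4 sh [ 0.24 -0.07 -0.18] w [0.   0.51 0.01]
5 sh [ 0.26 -0.07 -0.16] w [0.   0.51 0.01]
6 sh [ 0.27 -0.07 -0.14] w [0.   0.51 0.01]
7 sh [ 0.28 -0.07 -0.12] w [0.   0.51 0.01]
8 sh [ 0.28 -0.07 -0.1 ] w [0.   0.51 0.01]
9 sh [ 0.29 -0.07 -0.08] w [0.   0.51 0.01]
10 sh [ 0.29 -0.07 -0.06] w [0.   0.51 0.01]
11 sh [ 0.3  -0.07 -0.04] w [0.   0.51 0.01]
12 sh [ 0.3  -0.07 -0.02] w [0.   0.51 0.01]
13 sh [ 0.3  -0.07  0.01] w [0.   0.51 0.01]
14 sh [ 0.3  -0.07  0.03] w [0.   0.51 0.01]
15 sh [ 0.3  -0.08  0.05] w [0.   0.51 0.01]
16 sh [ 0.29 -0.08  0.07] w [0.   0.51 0.01]
17 sh [ 0.29 -0.08  0.09] w [0.   0.51 0.01]
18 sh [ 0.28 -0.08  0.11] w [0.   0.51 0.01]
19 sh [ 0.27 -0.08  0.13] w [0.   0.51 0.01]
20 sh [ 0.26 -0.08  0.15] w [0.   0.51 0.01]
21 sh [ 0.25 -0.08  0.17] w [0.   0.51 0.01]
```

The enlarged plate crop shows the plate tilted about 1.3° in the image, with the stop on the left (its foot at u≈233). That puts the plate yaw at -1.7° and the foot at about (0.5175,0.300). Now the second 90° turn over to the plate.

Call:
move_arm(
  rows=[
    {"grip": 50, "x": 0.19, "y": -0.07, "z": -0.24, "wx": 0, "wy": 0.4, "wz": 0.01},
    {"grip": 50, "x": 0.2, "y": -0.07, "z": -0.24, "wx": 0, "wy": 0.5, "wz": 0.01},
    {"grip": 50, "x": 0.2, "y": -0.07, "z": -0.22, "wx": 0, "wy": 0.5, "wz": 0.01},
    {"grip": 50, "x": 0.22, "y": -0.07, "z": -0.2, "wx": 0, "wy": 0.5, "wz": 0.01},
    {"grip": 50, "x": 0.24, "y": -0.07, "z": -0.18, "wx": 0, "wy": 0.5, "wz": 0.01},
  ],
)

```text
clock: 19.05
eef_pos: [0.5369, 0.0702, 0.1619]
tcp_rot: [[0.0, 1.0, -0.004], [0.822, -0.002, -0.569], [-0.569, -0.003, -0.822]]
wrist_force: [-0.4, -0.1, -4.9]
finger_gap: 0.0596
```

Call:
move_arm(
  rows=[
    {"grip": 50, "x": 0.26, "y": -0.07, "z": -0.16, "wx": 0, "wy": 0.5, "wz": 0.01},
    {"grip": 50, "x": 0.27, "y": -0.07, "z": -0.14, "wx": 0, "wy": 0.5, "wz": 0.01},
    {"grip": 50, "x": 0.28, "y": -0.07, "z": -0.12, "wx": 0, "wy": 0.5, "wz": 0.01},
    {"grip": 50, "x": 0.28, "y": -0.07, "z": -0.1, "wx": 0, "wy": 0.5, "wz": 0.01},
    {"grip": 50, "x": 0.29, "y": -0.07, "z": -0.08, "wx": 0, "wy": 0.5, "wz": 0.01},
  ],
)

```text
clock: 19.55
eef_pos: [0.5241, 0.1094, 0.1536]
tcp_rot: [[0.008, 1.0, -0.011], [0.971, -0.01, -0.241], [-0.241, -0.009, -0.971]]
wrist_force: [-0.5, -0.7, -3.7]
finger_gap: 0.0595
```

```bash
python3 go.py G .5138 .225 .12 35.1 -1.75 12
```

```text
t 19.55 tcp [0.5241 0.1094 0.1536] F [-0.52 -0.66 -3.72] gap 59.5 q [ 0.18  0.21  1.83 -0.26  1.17  0.3 ]
grasp pt [0.5235 0.0971 0.1041] zt [-0.011 -0.241 -0.971] yt [ 1.    -0.01  -0.009]
shift units (tool axes) [ 3.27 -0.49 -1.14] rot units [-0.09  6.13  0.13]
shift total mm [-11.2  86.3   8.1]
0 sh [ 0.27 -0.04 -0.09] w [-0.01  0.51  0.01]
1 sh [ 0.28 -0.04 -0.08] w [-0.01  0.51  0.01]
2 sh [ 0.28 -0.04 -0.06] w [-0.01  0.51  0.01]
3 sh [ 0.29 -0.04 -0.04] w [-0.01  0.51  0.01]
4 sh [ 0.29 -0.04 -0.01] w [-0.01  0.51  0.01]
5 sh [ 0.29 -0.04  0.01] w [-0.01  0.51  0.01]
6 sh [ 0.29 -0.04  0.03] w [-0.01  0.51  0.01]
7 sh [ 0.28 -0.04  0.05] w [-0.01  0.51  0.01]
8 sh [ 0.28 -0.04  0.07] w [-0.01  0.51  0.01]
9 sh [ 0.27 -0.04  0.09] w [-0.01  0.51  0.01]
10 sh [ 0.27 -0.05  0.11] w [-0.01  0.51  0.01]
11 sh [ 0.26 -0.05  0.12] w [-0.01  0.51  0.01]
```

Call:
move_arm(
  rows=[
    {"grip": 50, "x": 0.27, "y": -0.04, "z": -0.15, "wx": -0.01, "wy": 0.51, "wz": 0.01},
    {"grip": 50, "x": 0.28, "y": -0.04, "z": -0.15, "wx": -0.01, "wy": 0.51, "wz": 0.01},
    {"grip": 50, "x": 0.28, "y": -0.04, "z": -0.1, "wx": -0.01, "wy": 0.51, "wz": 0.01},
    {"grip": 50, "x": 0.29, "y": -0.04, "z": -0.06, "wx": -0.01, "wy": 0.51, "wz": 0.01},
    {"grip": 50, "x": 0.29, "y": -0.04, "z": -0.02, "wx": -0.01, "wy": 0.51, "wz": 0.01},
  ],
)

```text
clock: 20.05
eef_pos: [0.5145, 0.1464, 0.1558]
tcp_rot: [[0.02, 1.0, -0.011], [0.992, -0.018, 0.122], [0.122, -0.013, -0.992]]
wrist_force: [-0.9, 0.8, -4.4]
finger_gap: 0.0597
```

Call:
move_arm(
  rows=[
    {"grip": 50, "x": 0.29, "y": -0.04, "z": 0.01, "wx": -0.01, "wy": 0.51, "wz": 0.01},
    {"grip": 50, "x": 0.29, "y": -0.04, "z": 0.03, "wx": -0.01, "wy": 0.51, "wz": 0.01},
    {"grip": 50, "x": 0.28, "y": -0.04, "z": 0.05, "wx": -0.01, "wy": 0.51, "wz": 0.01},
    {"grip": 50, "x": 0.28, "y": -0.04, "z": 0.07, "wx": -0.01, "wy": 0.51, "wz": 0.01},
    {"grip": 50, "x": 0.27, "y": -0.04, "z": 0.09, "wx": -0.01, "wy": 0.51, "wz": 0.01},
  ],
)

```text
clock: 20.55
eef_pos: [0.5054, 0.1817, 0.153]
tcp_rot: [[0.034, 0.999, -0.005], [0.884, -0.028, 0.467], [0.466, -0.02, -0.884]]
wrist_force: [-0.4, -0.4, -4.7]
finger_gap: 0.0597
```

```bash
python3 go.py G .5138 .225 .10 35.1 -1.75 4;  python3 -c "
from h import *
cam('wrist','w15.png');c=cam('top')
cv2.imwrite('pics/t15.png',cv2.resize(c['pixels'][190:270,210:330],None,fx=6,fy=6,interpolation=2)[:,:,::-1])"
```

```text
t 20.55 tcp [0.5054 0.1817 0.153 ] F [-0.42 -0.37 -4.71] gap 59.7 q [-0.05  0.14  1.96  0.54  1.13 -0.27]
grasp pt [0.5051 0.2055 0.1079] zt [-0.005  0.467 -0.884] yt [ 0.999 -0.028 -0.02 ]
shift units (tool axes) [0.3  0.29 0.66] rot units [-0.13  0.91 -0.06]
shift total mm [  7.5  14.  -11.3]
0 sh [0.07 0.07 0.16] w [-0.03  0.23 -0.01]
1 sh [0.07 0.07 0.17] w [-0.03  0.23 -0.01]
2 sh [0.06 0.07 0.17] w [-0.03  0.23 -0.01]
3 sh [0.06 0.07 0.17] w [-0.03  0.23 -0.01]
```

View pics/w15.png

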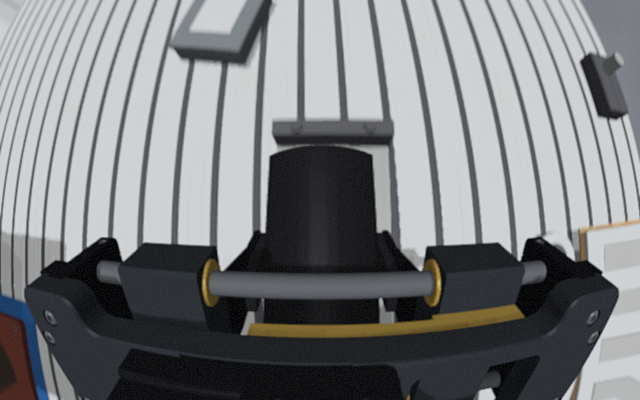

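View pics/t15.png

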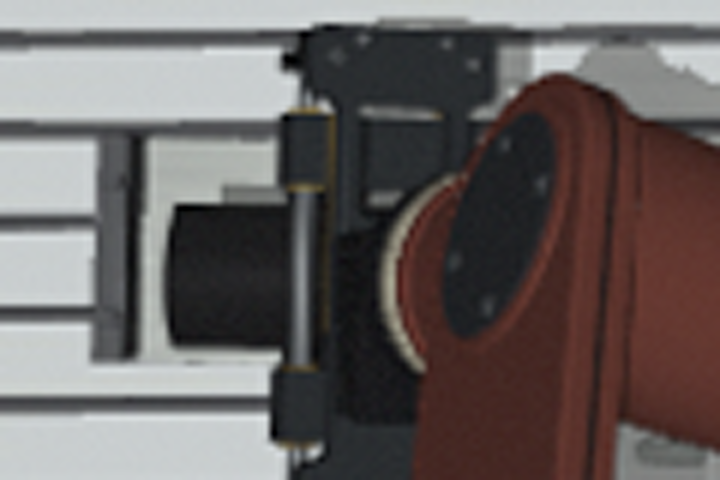

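The views show the block over the plate, crown up, its end short of the stop (top crop at x≈170, stop at 135), with about 9 mm to go in x. Aligning and lowering.

Call:
move_arm(
  rows=[
    {"grip": 50, "x": 0.07, "y": 0.07, "z": 0.16, "wx": -0.03, "wy": 0.23, "wz": -0.01},
    {"grip": 50, "x": 0.07, "y": 0.07, "z": 0.16, "wx": -0.03, "wy": 0.23, "wz": -0.01},
    {"grip": 50, "x": 0.06, "y": 0.07, "z": 0.17, "wx": -0.03, "wy": 0.23, "wz": -0.02},
    {"grip": 50, "x": 0.06, "y": 0.07, "z": 0.17, "wx": -0.03, "wy": 0.22, "wz": -0.02},
    {"grip": 50, "x": 0, "y": 0, "z": 0, "wx": 0, "wy": 0, "wz": 0},
  ],
)

```text
clock: 21.15
eef_pos: [0.5097, 0.1928, 0.1362]
tcp_rot: [[0.03, 1.0, 0.007], [0.826, -0.028, 0.563], [0.563, -0.011, -0.827]]
wrist_force: [-0.3, -0.1, -4.6]
finger_gap: 0.0594
```

```bash
python3 go.py G .5138 .226 .055 35.1 -1.75 4;  python3 -c "
from h import *
cam('wrist','w16.png');c=cam('top')
cv2.imwrite('pics/t16.png',cv2.resize(c['pixels'][190:270,210:330],None,fx=6,fy=6,interpolation=2)[:,:,::-1])"
```

```text
t 21.15 tcp [0.5097 0.1928 0.1362] F [-0.3  -0.05 -4.6 ] gap 59.4 q [-0.08  0.2   1.97  0.67  1.12 -0.4 ]
grasp pt [0.51   0.2216 0.0941] zt [ 0.007  0.563 -0.827] yt [ 1.    -0.028 -0.011]
shift units (tool axes) [-0.76  0.14  1.39] rot units [-0.07  0.11 -0.03]
shift total mm [  3.2   3.8 -39.5]
0 sh [-0.19  0.04  0.35] w [-0.02  0.03 -0.01]
1 sh [-0.19  0.03  0.35] w [-0.02  0.03 -0.01]
2 sh [-0.19  0.03  0.35] w [-0.02  0.03 -0.01]
3 sh [-0.19  0.03  0.35] w [-0.02  0.03 -0.01]
```

View pics/w16.png

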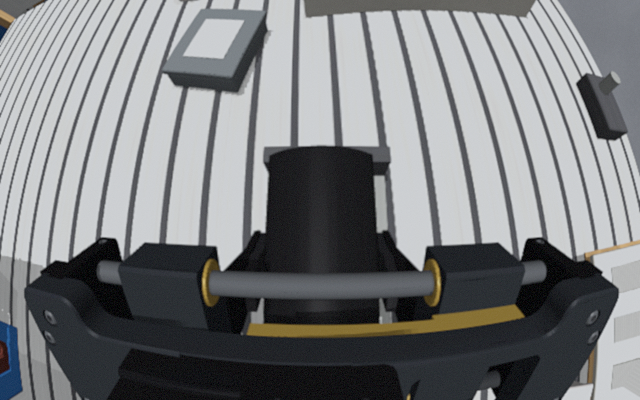

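View pics/t16.png

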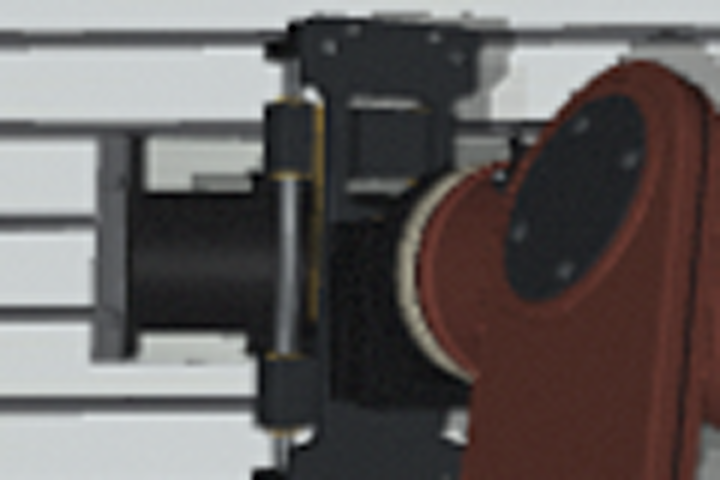

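Call:
move_arm(
  rows=[
    {"grip": 50, "x": -0.19, "y": 0.04, "z": 0.33, "wx": -0.02, "wy": 0.03, "wz": -0.01},
    {"grip": 50, "x": -0.19, "y": 0.04, "z": 0.33, "wx": -0.02, "wy": 0.03, "wz": -0.01},
    {"grip": 50, "x": -0.19, "y": 0.03, "z": 0.33, "wx": -0.02, "wy": 0.03, "wz": -0.01},
    {"grip": 50, "x": -0.19, "y": 0.03, "z": 0.33, "wx": -0.02, "wy": 0.02, "wz": -0.01},
    {"grip": 50, "x": 0, "y": 0, "z": 0, "wx": 0, "wy": 0, "wz": 0},
  ],
)

```text
clock: 21.75
eef_pos: [0.5137, 0.1959, 0.0957]
tcp_rot: [[0.021, 1.0, 0.02], [0.819, -0.029, 0.573], [0.573, 0.005, -0.82]]
wrist_force: [0.7, 0.2, -4.5]
finger_gap: 0.0601
```

```bash
python3 go.py G .5138 .226 .044 35.1 -1.75 3;  python3 -c "
from h import *
cam('wrist','w17.png');c=cam('top')
cv2.imwrite('pics/t17.png',cv2.resize(c['pixels'][190:270,210:330],None,fx=6,fy=6,interpolation=2)[:,:,::-1])
g=c['pixels'].astype(int).sum(2)
for u in (236,240,244,248): print(u,[(v,g[v,u]) for v in range(209,256)])"
```

```text
t 21.75 tcp [0.5137 0.1959 0.0957] F [ 0.68  0.25 -4.49] gap 60.1 q [-0.08  0.28  1.98  0.72  1.05 -0.47]
grasp pt [0.5147 0.2251 0.0539] zt [ 0.02   0.573 -0.82 ] yt [ 1.    -0.029  0.005]
shift units (tool axes) [-0.2  -0.03  0.34] rot units [0.02 0.02 0.03]
shift total mm [ -0.8   0.7 -10. ]
0 sh [-0.07 -0.01  0.11] w [0.01 0.01 0.01]
1 sh [-0.07 -0.01  0.11] w [0.01 0.01 0.01]
2 sh [-0.07 -0.01  0.11] w [0.01 0.01 0.01]
236 [(209, np.int64(594)), (210, np.int64(390)), (211, np.int64(233)), (212, np.int64(299)), (213, np.int64(462)), (214, np.int64(539)), (215, np.int64(520)), (216, np.int64(528)), (217, np.int64(524)), (218, np.int64(522)), (219, np.int64(488)), (220, np.int64(61)), (221, np.int64(49)), (222, np.int64(59)), (223, np.int64(71)), (224, np.int64(78)), (225, np.int64(86)), (226, np.int64(86)), (227, np.int64(93)), (228, np.int64(100)), (229, np.int64(124)), (230, np.int64(142)), (231, np.int64(151)), (232, np.int64(141)), (233, np.int64(133)), (234, np.int64(112)), (235, np.int64(100)), (236, np.int64(91)), (237, np.int64(91)), (238, np.int64(87)), (239, np.int64(84)
[... 2734 characters left out ...]
1)), (224, np.int64(92)), (225, np.int64(83)), (226, np.int64(91)), (227, np.int64(97)), (228, np.int64(109)), (229, np.int64(123)), (230, np.int64(142)), (231, np.int64(156)), (232, np.int64(156)), (233, np.int64(151)), (234, np.int64(127)), (235, np.int64(114)), (236, np.int64(103)), (237, np.int64(100)), (238, np.int64(95)), (239, np.int64(83)), (240, np.int64(84)), (241, np.int64(75)), (242, np.int64(149)), (243, np.int64(374)), (244, np.int64(563)), (245, np.int64(554)), (246, np.int64(554)), (247, np.int64(562)), (248, np.int64(554)), (249, np.int64(548)), (250, np.int64(563)), (251, np.int64(622)), (252, np.int64(612)), (253, np.int64(613)), (254, np.int64(624)), (255, np.int64(582))]
```

View pics/w17.png

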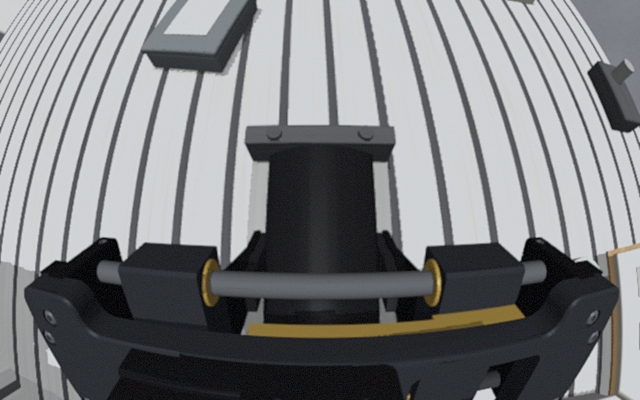

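View pics/t17.png

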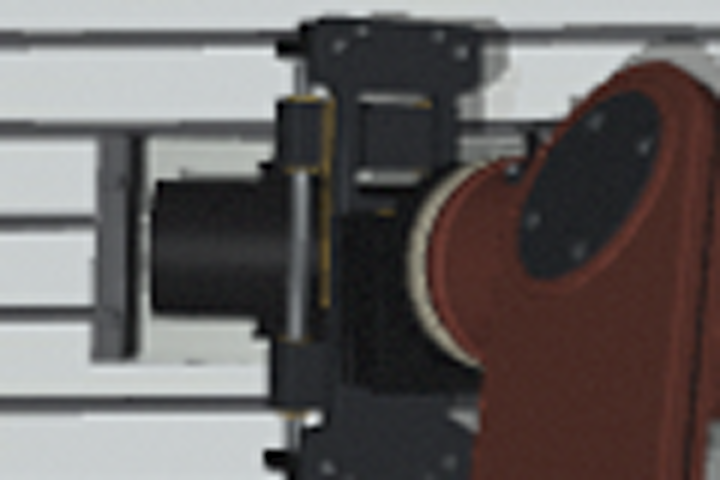

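The wrist view shows the stop spanning 246–395 (middle 320.5) and the block 268–376 (middle 322), so it's centred within about 1 mm and square. The top view agrees, with a visible gap to the stop. Lowering to contact.

Call:
move_arm(
  rows=[
    {"grip": 50, "x": -0.07, "y": -0.01, "z": 0.1, "wx": 0.01, "wy": 0.01, "wz": 0.01},
    {"grip": 50, "x": -0.07, "y": 0, "z": 0.1, "wx": 0.01, "wy": 0.01, "wz": 0.01},
    {"grip": 50, "x": -0.07, "y": 0, "z": 0.1, "wx": 0, "wy": 0, "wz": 0.01},
    {"grip": 50, "x": 0, "y": 0, "z": 0, "wx": 0, "wy": 0, "wz": 0},
  ],
)

```text
clock: 22.25
eef_pos: [0.5152, 0.1959, 0.0883]
tcp_rot: [[0.024, 1.0, 0.021], [0.817, -0.031, 0.575], [0.576, 0.003, -0.818]]
wrist_force: [-0.7, -0.0, -3.8]
finger_gap: 0.0594
```

```bash
python3 go.py G .5145 .226 .039 35.1 -1.75 3
```

```text
t 22.25 tcp [0.5152 0.1959 0.0883] F [-0.72 -0.02 -3.81] gap 59.4 q [-0.08  0.3   1.98  0.73  1.04 -0.49]
grasp pt [0.5163 0.2252 0.0466] zt [ 0.021  0.575 -0.818] yt [ 1.    -0.031  0.003]
shift units (tool axes) [-0.15 -0.07  0.27] rot units [ 0.02 -0.01  0.01]
shift total mm [-1.6  0.8 -7.6]
0 sh [-0.05 -0.02  0.09] w [ 0.01 -0.    0.  ]
1 sh [-0.05 -0.02  0.09] w [ 0.01 -0.    0.  ]
2 sh [-0.05 -0.02  0.09] w [ 0.01 -0.    0.  ]
```

Call:
move_arm(
  rows=[
    {"grip": 50, "x": -0.05, "y": -0.04, "z": 0.08, "wx": 0.01, "wy": 0, "wz": 0},
    {"grip": 50, "x": -0.05, "y": -0.03, "z": 0.08, "wx": 0.01, "wy": 0, "wz": 0},
  ],
)

```text
clock: 22.45
eef_pos: [0.5139, 0.1961, 0.0839]
tcp_rot: [[0.023, 1.0, 0.019], [0.817, -0.03, 0.575], [0.576, 0.002, -0.818]]
wrist_force: [1.3, -0.2, -3.7]
finger_gap: 0.0597
```

Call:
move_arm(
  rows=[
    {"grip": 50, "x": -0.02, "y": 0, "z": 0.03, "wx": 0, "wy": 0, "wz": 0},
  ],
)

```text
clock: 22.55
eef_pos: [0.5137, 0.1962, 0.0827]
tcp_rot: [[0.023, 1.0, 0.018], [0.817, -0.03, 0.575], [0.576, 0.002, -0.818]]
wrist_force: [0.5, -0.5, -3.9]
finger_gap: 0.0595
```

Call:
move_arm(
  rows=[
    {"grip": 50, "x": -0.02, "y": 0, "z": 0.03, "wx": 0, "wy": 0, "wz": 0},
  ],
)

```text
clock: 22.65
eef_pos: [0.5137, 0.1962, 0.0817]
tcp_rot: [[0.023, 1.0, 0.019], [0.817, -0.03, 0.575], [0.576, 0.002, -0.818]]
wrist_force: [0.7, 0.6, -4.6]
finger_gap: 0.0599
```

```bash
python3 go.py G .5145 .226 .039 35.1 -1.75 1
```

```text
t 22.65 tcp [0.5137 0.1962 0.0817] F [ 0.75  0.6  -4.55] gap 59.9 q [-0.08  0.31  1.98  0.74  1.03 -0.5 ]
grasp pt [0.5147 0.2256 0.04  ] zt [ 0.019  0.575 -0.818] yt [ 1.    -0.03   0.002]
shift units (tool axes) [-0.01 -0.01  0.04] rot units [ 0.01 -0.01  0.01]
shift total mm [-0.1  0.5 -1. ]
0 sh [-0.01 -0.01  0.04] w [ 0.01 -0.01  0.01]
```

Call:
move_arm(
  rows=[
    {"grip": 50, "x": -0.015, "y": 0, "z": 0.02, "wx": 0, "wy": 0, "wz": 0},
  ],
)

```text
clock: 22.75
eef_pos: [0.5137, 0.1962, 0.081]
tcp_rot: [[0.023, 1.0, 0.018], [0.817, -0.03, 0.575], [0.576, 0.002, -0.818]]
wrist_force: [0.5, 0.1, -3.8]
finger_gap: 0.0598
```

Call:
move_arm(
  rows=[
    {"grip": 50, "x": -0.015, "y": 0, "z": 0.02, "wx": 0, "wy": 0, "wz": 0},
  ],
)

```text
clock: 22.85
eef_pos: [0.5137, 0.1962, 0.0807]
tcp_rot: [[0.023, 1.0, 0.018], [0.817, -0.029, 0.576], [0.576, 0.002, -0.817]]
wrist_force: [-1.8, -3.7, 3.5]
finger_gap: 0.0595
```

Call:
move_arm(
  rows=[
    {"grip": 50, "x": -0.015, "y": 0, "z": 0.02, "wx": 0, "wy": 0, "wz": 0},
  ],
)

```text
clock: 22.95
eef_pos: [0.5138, 0.1963, 0.0807]
tcp_rot: [[0.023, 1.0, 0.018], [0.817, -0.029, 0.576], [0.577, 0.001, -0.817]]
wrist_force: [-2.9, -3.4, 4.8]
finger_gap: 0.0599
```

Contact with the plate. Ease the grip, then slide toward the stop in small steps.

Call:
move_arm(
  rows=[
    {"grip": 50, "x": 0.01, "y": 0, "z": -0.01, "wx": 0, "wy": 0, "wz": 0},
    {"grip": 50, "x": 0, "y": 0, "z": 0, "wx": 0, "wy": 0, "wz": 0},
  ],
  squeeze=20,
)

```text
clock: 23.15
eef_pos: [0.5141, 0.1962, 0.081]
tcp_rot: [[0.023, 1.0, 0.019], [0.817, -0.029, 0.576], [0.576, 0.002, -0.817]]
wrist_force: [-0.1, 0.1, -3.9]
finger_gap: 0.0598
```

Call:
move_arm(
  rows=[
    {"grip": 50, "x": 0.065, "y": 0, "z": 0.045, "wx": 0, "wy": 0, "wz": 0},
    {"grip": 50, "x": 0.065, "y": 0, "z": 0.045, "wx": 0, "wy": 0, "wz": 0},
    {"grip": 50, "x": 0.065, "y": 0, "z": 0.045, "wx": 0, "wy": 0, "wz": 0},
  ],
)

```text
clock: 23.45
eef_pos: [0.5145, 0.2022, 0.0808]
tcp_rot: [[0.023, 1.0, 0.02], [0.817, -0.03, 0.575], [0.576, 0.003, -0.818]]
wrist_force: [-0.2, -1.2, -2.7]
finger_gap: 0.0598
```

```bash
python3 go.py G .5149 .238 .039 35.1 -1.75 1;python3 -c "
from h import *
cam('wrist','w18.png');c=cam('top')
cv2.imwrite('pics/t18.png',cv2.resize(c['pixels'][200:262,215:275],None,fx=9,fy=9,interpolation=2)[:,:,::-1])"
```

```text
t 23.45 tcp [0.5145 0.2022 0.0808] F [-0.25 -1.16 -2.75] gap 59.8 q [-0.07  0.31  1.97  0.74  1.02 -0.49]
grasp pt [0.5155 0.2316 0.0391] zt [ 0.02   0.575 -0.818] yt [ 1.    -0.03   0.003]
shift units (tool axes) [ 0.21 -0.03  0.15] rot units [ 0.01 -0.01  0.01]
shift total mm [-0.5  6.4 -0.1]
0 sh [ 0.21 -0.03  0.15] w [ 0.01 -0.01  0.01]
```

View pics/t18.png

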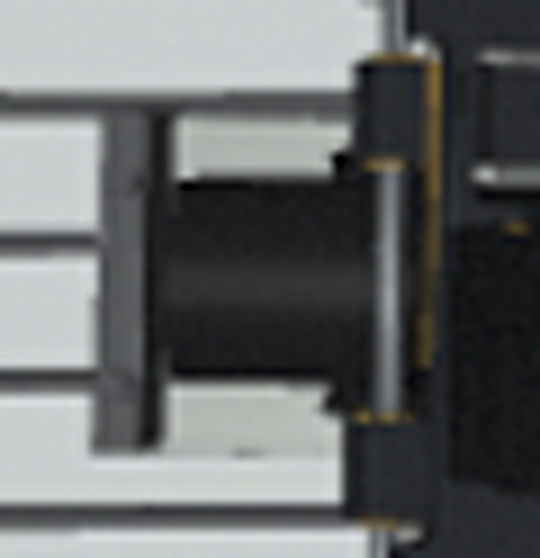

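View pics/w18.png

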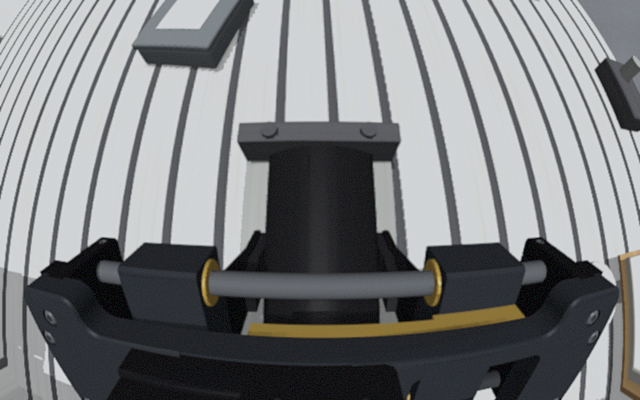

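The top crop shows equal plate strips either side (about 70 px each). The wrist view puts the block 1–2 mm to +x. I'll trim 0.7 mm and slide on.

Call:
move_arm(
  rows=[
    {"grip": 50, "x": 0.05, "y": -0.03, "z": 0.035, "wx": 0, "wy": 0, "wz": 0},
    {"grip": 50, "x": 0.05, "y": -0.01, "z": 0.035, "wx": 0, "wy": 0, "wz": 0},
    {"grip": 50, "x": 0.04, "y": 0, "z": 0.03, "wx": 0, "wy": 0, "wz": 0},
  ],
)

```text
clock: 23.85
eef_pos: [0.5136, 0.2071, 0.0809]
tcp_rot: [[0.023, 1.0, 0.02], [0.817, -0.03, 0.576], [0.576, 0.003, -0.818]]
wrist_force: [0.4, -1.1, -2.8]
finger_gap: 0.06
```

Call:
move_arm(
  rows=[
    {"grip": 50, "x": 0.03, "y": 0, "z": 0.02, "wx": 0, "wy": 0, "wz": 0},
    {"grip": 50, "x": 0.03, "y": 0, "z": 0.02, "wx": 0, "wy": 0, "wz": 0},
  ],
)

```text
clock: 24.05
eef_pos: [0.5135, 0.2091, 0.0808]
tcp_rot: [[0.023, 1.0, 0.019], [0.817, -0.03, 0.576], [0.576, 0.003, -0.818]]
wrist_force: [-0.1, -0.6, -4.2]
finger_gap: 0.0594
```

```bash
python3 go.py G .5149 .238 .039 35.1 -1.75 1
```

```text
t 24.05 tcp [0.5135 0.2091 0.0808] F [-0.05 -0.57 -4.16] gap 59.4 q [-0.05  0.31  1.98  0.75  1.01 -0.48]
grasp pt [0.5145 0.2384 0.0391] zt [ 0.019  0.576 -0.818] yt [ 1.    -0.03   0.003]
shift units (tool axes) [-0.02  0.02 -0.01] rot units [ 0.01 -0.01  0.02]
shift total mm [ 0.5 -0.4 -0.1]
0 sh [-0.02  0.02 -0.01] w [ 0.01 -0.01  0.02]
```

Call:
move_arm(
  rows=[
    {"grip": 50, "x": 0.03, "y": 0, "z": 0.02, "wx": 0, "wy": 0, "wz": 0},
  ],
)

```text
clock: 24.15
eef_pos: [0.5135, 0.2101, 0.0809]
tcp_rot: [[0.023, 1.0, 0.019], [0.817, -0.03, 0.575], [0.576, 0.003, -0.818]]
wrist_force: [-0.1, -0.3, -3.3]
finger_gap: 0.06
```

Call:
move_arm(
  rows=[
    {"grip": 50, "x": 0.03, "y": 0, "z": 0.02, "wx": 0, "wy": 0, "wz": 0},
  ],
)

```text
clock: 24.25
eef_pos: [0.5136, 0.211, 0.0809]
tcp_rot: [[0.023, 1.0, 0.019], [0.817, -0.03, 0.575], [0.576, 0.003, -0.818]]
wrist_force: [0.1, -0.5, -3.9]
finger_gap: 0.0594
```

Call:
move_arm(
  rows=[
    {"grip": 50, "x": 0.03, "y": 0, "z": 0.02, "wx": 0, "wy": 0, "wz": 0},
  ],
)

```text
clock: 24.35
eef_pos: [0.5135, 0.2116, 0.0808]
tcp_rot: [[0.022, 1.0, 0.019], [0.818, -0.029, 0.575], [0.575, 0.003, -0.818]]
wrist_force: [-4.0, -9.6, 2.1]
finger_gap: 0.0596
```

Stop contact (about 9.6 N). Relaxing the grip to let the block seat down, while staying against the stop.

Call:
move_arm(
  rows=[
    {"grip": 50, "x": -0.01, "y": 0, "z": 0.015, "wx": 0, "wy": 0, "wz": 0},
    {"grip": 50, "x": 0.005, "y": 0, "z": 0.01, "wx": 0, "wy": 0, "wz": 0},
  ],
  squeeze=8,
)

```text
clock: 24.55
eef_pos: [0.5136, 0.2116, 0.0808]
tcp_rot: [[0.022, 1.0, 0.019], [0.818, -0.029, 0.575], [0.575, 0.003, -0.818]]
wrist_force: [-2.1, -4.3, 0.0]
finger_gap: 0.0597
```

```bash
python3 go.py G .5149 .2405 .039 35.1 -1.75 1
cat > chk.py <<'E'
from h import *
import sys
np.set_printoptions(precision=4,suppress=True)
n=sys.argv[1]
cam('wrist','w%s.png'%n);c=cam('top'); im=c['pixels']; g=im.astype(float).sum(2)
cv2.imwrite('pics/t%s.png'%n,cv2.resize(im[200:262,215:305],None,fx=8,fy=8,interpolation=2)[:,:,::-1])
def edge(a,thr,i0,i1):
    for i in range(i0,i1):
        if (a[i]-thr)*(a[i+1]-thr)<=0 and a[i]!=a[i+1]: return i+(thr-a[i])/(a[i+1]-a[i])
for u in range(236,276,4):
    print(u,[round(x,2) if x else None for x in (edge(g[:,u],360,214,230),edge(g[:,u],360,233,248))])
E
python3 chk.py 19
```

```text
t 24.55 tcp [0.5136 0.2116 0.0808] F [-2.11 -4.34  0.03] gap 59.7 q [-0.05  0.31  1.97  0.75  1.01 -0.48]
grasp pt [0.5146 0.2409 0.0391] zt [ 0.019  0.575 -0.818] yt [ 1.    -0.029  0.003]
shift units (tool axes) [-0.01  0.02 -0.  ] rot units [ 0.01 -0.    0.02]
shift total mm [ 0.4 -0.4 -0.1]
0 sh [-0.01  0.02 -0.  ] w [ 0.01 -0.    0.02]
236 [np.float64(219.05), np.float64(242.57)]
240 [np.float64(219.4), np.float64(242.89)]
244 [np.float64(219.4), np.float64(242.89)]
248 [np.float64(216.55), np.float64(246.22)]
252 [None, None]
256 [None, None]
260 [None, None]
264 [None, None]
268 [None, None]
272 [np.float64(218.3), None]
```

View pics/t19.png

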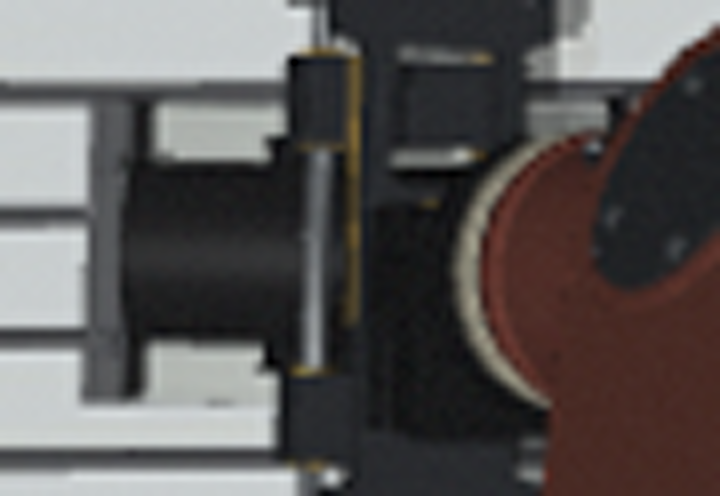

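View pics/w19.png

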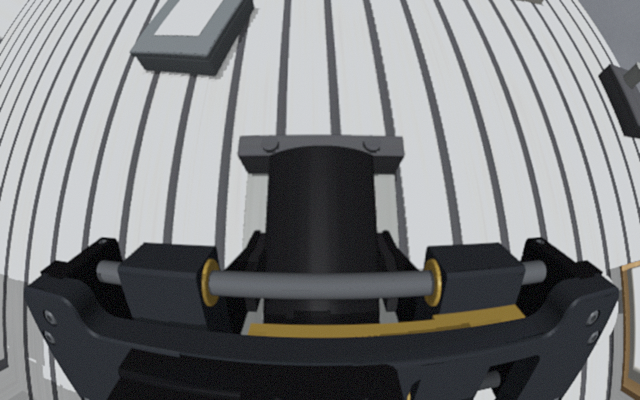

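Wrist view: stop middle 321.5, block middle 322. Top view: block middle v=231.1 against plate middle 231.2. So it's centred and touching the stop, and I'll release slowly.

Call:
move_arm(
  rows=[
    {"grip": 50, "x": 0, "y": 0, "z": 0, "wx": 0, "wy": 0, "wz": 0},
    {"grip": 61, "x": 0, "y": 0, "z": 0, "wx": 0, "wy": 0, "wz": 0},
    {"grip": 63, "x": 0, "y": 0, "z": 0, "wx": 0, "wy": 0, "wz": 0},
    {"grip": 67, "x": 0, "y": 0, "z": 0, "wx": 0, "wy": 0, "wz": 0},
    {"grip": 80, "x": 0, "y": 0, "z": 0, "wx": 0, "wy": 0, "wz": 0},
  ],
  squeeze=3,
)

```text
clock: 25.15
eef_pos: [0.515, 0.2125, 0.0821]
tcp_rot: [[0.021, 1.0, 0.022], [0.816, -0.03, 0.577], [0.577, 0.005, -0.817]]
wrist_force: [0.1, 0.3, 0.5]
finger_gap: 0.0692
```

Call:
move_arm(
  rows=[
    {"grip": 84, "x": 0, "y": 0, "z": 0, "wx": 0, "wy": 0, "wz": 0},
    {"grip": 84, "x": 0, "y": 0, "z": 0, "wx": 0, "wy": 0, "wz": 0},
    {"grip": 84, "x": 0, "y": 0, "z": -0.1, "wx": 0, "wy": 0, "wz": 0},
  ],
)

```text
clock: 25.45
eef_pos: [0.5149, 0.2113, 0.0843]
tcp_rot: [[0.021, 1.0, 0.021], [0.816, -0.03, 0.577], [0.577, 0.005, -0.817]]
wrist_force: [-0.5, 0.6, 0.1]
finger_gap: 0.0827
```

```bash
python3 go.py G .5149 .2405 .039 35.1 -1.75 1; python3 chk.py 20
```

```text
t 25.45 tcp [0.5149 0.2113 0.0843] F [-0.54  0.63  0.14] gap 82.7 q [-0.05  0.31  1.97  0.75  1.02 -0.48]
grasp pt [0.516  0.2407 0.0427] zt [ 0.021  0.577 -0.817] yt [ 1.    -0.03   0.005]
shift units (tool axes) [-0.09 -0.04  0.11] rot units [ 0.03 -0.02  0.03]
shift total mm [-0.9 -0.1 -3.6]
0 sh [-0.09 -0.04  0.11] w [ 0.03 -0.02  0.03]
236 [np.float64(218.69), np.float64(242.59)]
240 [np.float64(218.68), np.float64(242.58)]
244 [np.float64(219.41), np.float64(242.53)]
248 [np.float64(219.42), np.float64(242.88)]
252 [np.float64(215.23), np.float64(243.9)]
256 [np.float64(218.92), np.float64(243.17)]
260 [None, None]
264 [np.float64(214.49), None]
268 [None, None]
272 [np.float64(218.74), None]
```

View pics/w20.png

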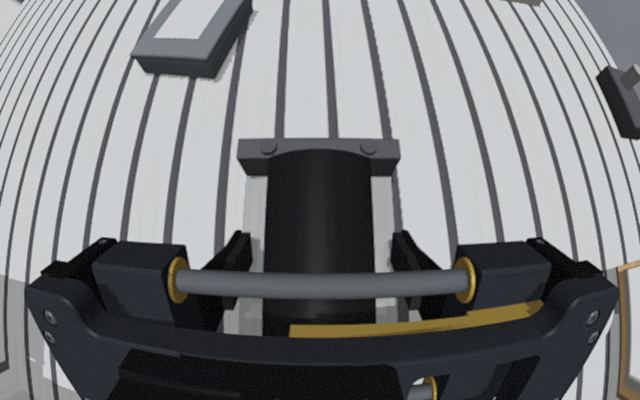

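Released. The wrist view shows the block (268–372) central on the stop (238–400), touching it. I'll retreat along the fingers, then check.

Call:
move_arm(
  rows=[
    {"grip": 86, "x": 0, "y": 0, "z": -0.3, "wx": 0, "wy": 0, "wz": 0},
    {"grip": 86, "x": 0, "y": 0, "z": -0.6, "wx": 0, "wy": 0, "wz": 0},
    {"grip": 86, "x": 0, "y": 0, "z": -0.9, "wx": 0, "wy": 0, "wz": 0},
    {"grip": 86, "x": 0, "y": 0, "z": -1, "wx": 0, "wy": 0, "wz": 0},
    {"grip": 86, "x": 0, "y": 0, "z": -1, "wx": 0, "wy": 0, "wz": 0},
  ],
)

```text
clock: 26.05
eef_pos: [0.5108, 0.154, 0.1647]
tcp_rot: [[0.022, 1.0, 0.016], [0.817, -0.028, 0.577], [0.577, 0.0, -0.817]]
wrist_force: [-0.0, -0.1, 0.3]
finger_gap: 0.0856
```

Call:
move_arm(
  rows=[
    {"grip": 86, "x": 0, "y": 0, "z": -1, "wx": 0, "wy": 0, "wz": 0},
    {"grip": 86, "x": 0, "y": 0, "z": -1, "wx": 0, "wy": 0, "wz": 0},
    {"grip": 86, "x": -0.3, "y": 0, "z": -0.9, "wx": 0, "wy": 0, "wz": 0},
    {"grip": 86, "x": -0.6, "y": 0, "z": -0.6, "wx": 0, "wy": 0, "wz": 0},
    {"grip": 86, "x": -0.6, "y": 0, "z": -0.3, "wx": 0, "wy": 0, "wz": 0},
  ],
)

```text
clock: 26.55
eef_pos: [0.5096, 0.0615, 0.2329]
tcp_rot: [[0.017, 0.999, 0.027], [0.82, -0.03, 0.572], [0.573, 0.012, -0.82]]
wrist_force: [-0.8, 0.6, 0.2]
finger_gap: 0.0859
```

```bash
python3 chk.py 21; python3 -c "
from h import *
cam('top','t21f.png'); c=cam('scene'); cv2.imwrite('pics/s21.png',cv2.resize(c['pixels'][150:260,310:440],None,fx=5,fy=5,interpolation=2)[:,:,::-1])"
```

```text
236 [np.float64(218.82), np.float64(242.51)]
240 [np.float64(218.77), np.float64(242.48)]
244 [np.float64(219.46), np.float64(242.47)]
248 [np.float64(219.47), np.float64(242.8)]
252 [np.float64(219.52), np.float64(242.83)]
256 [np.float64(219.64), np.float64(242.89)]
260 [np.float64(219.64), np.float64(243.07)]
264 [np.float64(219.65), np.float64(243.04)]
268 [np.float64(219.93), np.float64(243.13)]
272 [np.float64(219.95), np.float64(243.12)]
```

View pics/t21.png

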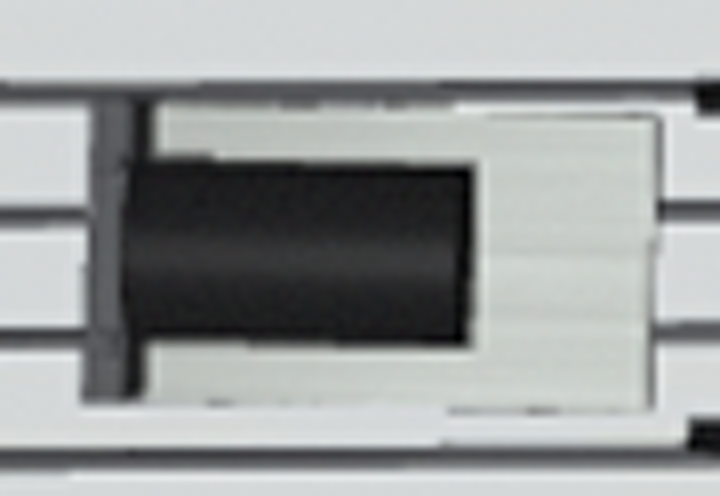

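View pics/t21f.png

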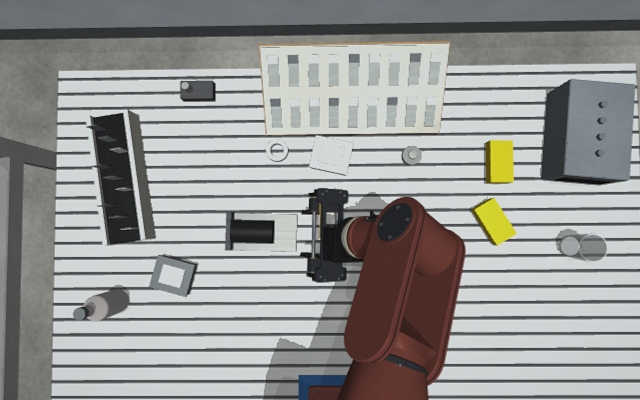

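View pics/s21.png

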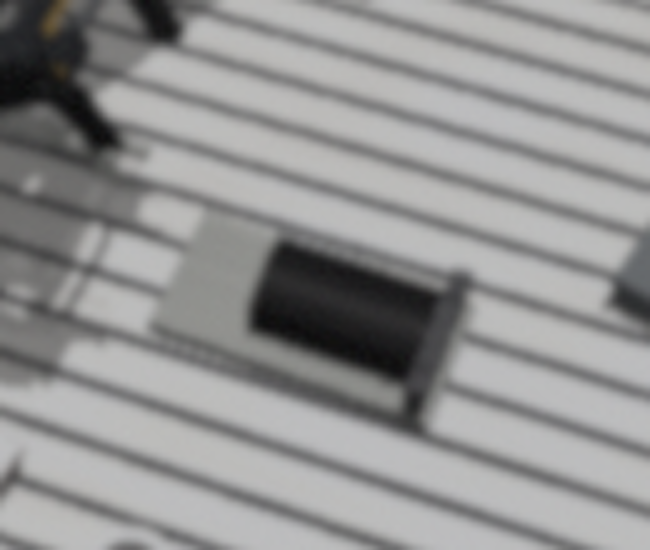

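View pics/w21.png

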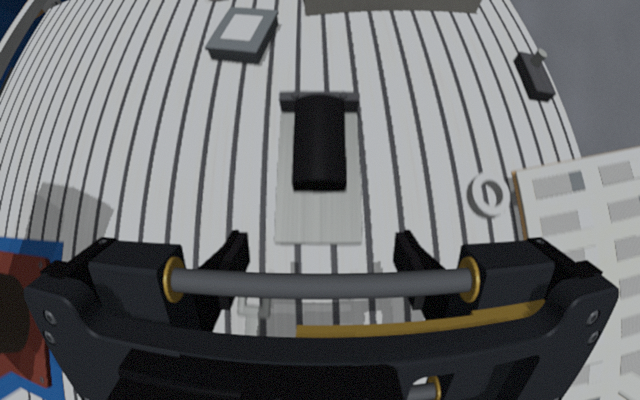

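Run:
```python
from h import *
np.set_printoptions(precision=4,suppress=True)
c=cam('top'); g=c['pixels'].astype(int).sum(2)
for v in (224,231,238): print(v,g[v,268:280],'foot of free end',ray(c,274.2,v,.012))
W=pts(c); m=np.zeros((400,640),bool); m[224:239,236:272]=1; print('crown z',np.nanpercentile(W[...,2][m],[5,50,95]))
print(W[231,236:272:6,2], [float(W[v,254,2].round(4)) for v in range(221,243,3)])
b=ray(c,252,231.18,.042); p=ray(c,252,231.5,.012); print('block mid x',b,'plate mid x',p)
s=sensors.state(); print(s['clock'],s['wrist_force'],s['dq'].round(3))
```

```text
224 [ 88  83  91  88  59  40 370 627 606 606 602 597] foot of free end [0.5358 0.1906 0.012 ]
231 [168 176 174 151  56  85 376 612 592 592 591 585] foot of free end [0.5169 0.1907 0.012 ]
238 [ 94  99  93  84  36 160 415 607 593 586 586 586] foot of free end [0.4981 0.1907 0.012 ]
crown z [0.0495 0.0536 0.0569]
[0.0562 0.0565 0.0539 0.0564 0.0538 0.0518] [0.043, 0.0483, 0.0543, 0.0547, 0.0578, 0.0553, 0.0529, 0.0471]
block mid x [0.5171 0.245  0.042 ] plate mid x [0.516  0.2507 0.012 ]
26.8 [-0.2259 -0.0988  0.4337] [ 0.016  0.007  0.005  0.    -0.005 -0.002]
```

The block lies flat, with its crown 54 mm above the bed as expected. It is about 0.5–1 mm off the centre line and touching the stop (free end at y=0.1907, plus 110 mm gives 0.3007). Nothing else has moved. Handing in.

```bash
python3 -c "
from workcell import robot
print(robot.hand_in())"
```

```text
the job is handed in; nothing more can be done
None
```

The black block now lies flat side down on the mounting plate, against the end stop, with the gripper clear of it. I handed the job in at about 26.8 s.

**How it was done**
- I gripped the block across its width and turned it 90°. I stood it on one end at about (0.55, -0.02) and let go there; it stood free.
- I then gripped it from the rounded side and turned it another 90°. I set it on the plate and slid it along until it met the stop at about 10 N, then released it and backed away.

**Last checks**
- **Height:** the crown reads about 54 mm above the bed, which is right for a 42 mm block on the 12 mm plate.
- **Against the stop:** the free end is at y = 0.1907, which puts the other end at 0.3007. I measured the stop's face at 0.300–0.302.
- **Square:** the block's edges run within about 0.3° of the plate's in the top view.
- **Centred:** the views differ slightly. The wrist view puts it about 0.6 mm to the +x side and the top view about 1 mm, which is inside the 2 mm calibration accuracy.
- **Other things:** everything visible in the last top view was where it started. The wrench and the yellow look-alike nearest the robot were hidden by the arm in that view. The arm passed well clear of both, and I saw no contact.

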